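# Roll a calibration bed's cover strip home and clamp it

## Robot

A 7-joint arm with a two-finger parallel gripper is mounted at the origin on the work surface. World frame = base frame: x ahead of the robot, y to its left, z up, the work surface at z = 0. Lengths are in m, angles in rad, forces in N, time in s.
With the tool pointing down it reaches from about 0.425 to 0.925 m from the base axis. Payload 6.8 kg.
Tool frame: the origin (TCP) lies midway between the tips of the shut fingers; the grasp point (between the pads) lies r.tcp_to_grasp behind it (r.tcp_to_grasp is the distance from the TCP to the grasp point, in m); x points along the fingers, y is the direction in which the jaws open and shut, and the axes are right-handed (so a half turn about x gives the same grasp; the last joint's range is limited). The gripper opens to 85 mm and grips with 20 to 120 N. Pads are 22 mm wide; open, the fingers measure 114 mm over their backs; the gripper's body (76 mm by 85 mm) begins 54 mm behind the grasp point. The pads swing forward as they close: fully open they stand 13 mm farther back than shut.
Start: joints at [-1.228, 0.477, 0.022, 1.555, -0.011, 1.109, -0.083], TCP at [0.294, 0.608, 0.231] pointing down, gripper open.
Joint ranges: [-2.96, 2.96], [-0.34, 2.1], [-1.41, 1.46], [0.24, 2.44], [-1.37, 4.51], [0.17, 1.92], [-2.96, 2.96]. Speed limits (rad/s): [2.39, 2.39, 3.14, 3.14, 3.14, 3.14, 3.14].

## Interface

Orientations are given as a rotation vector (axis times angle).
In Python, from bench import r, grab_frame, search_frame, cut_out, pinpoint gives the robot as it stands. The module is installed in compiled form; this text tells all that it offers.
- The arm moves only by the tool apply_moves, never from a script. Its argument "commands" is a list of rows, each a list of 7 numbers: the finger opening in mm, from 0 to 85.4, then the shift along the tool's x, y, z in mm, then the turn, a rotation vector about the tool's x, y, z in rad. A call has 1 to 20 rows; each row is the pose to reach, as a shift and turn from the pose commanded when the call began, along the tool's axes at that moment; what a row does not reach only later rows make up. A row lasts 1/10 s, in which the tool goes at most 50 mm and 8.59 degrees, less where a joint would pass 70% of its speed; a pose out of reach is approached as far as the arm can. A call with a gripper value outside its range is refused whole. The fingers move at their own pace and stop on an object; "force" is the grip in N (left out, the last holds). Time passes only in rows, so rows that repeat a pose let the fingers close. It gives the time, the measured TCP pose, the force and the opening at its end, in the units of the state.
- r.get_obs(): the state, without advancing time (a new reading comes with each control period).
- grab_frame(name): name is "scene" or "side" or "wrist"; returns a dict with "pixels" (384x512x3 uint8, red, green, blue), "mtx" (3x3 intrinsics, pixels), "position" and "rotation" of the camera in the world; the wrist camera has in their place "T_tool_cam" (4x4, takes a point from camera to tool coordinates, whose origin is the TCP and whose axes are the tool frame's). Camera axes: x right, y down, z forward; pixel columns grow to the right and rows downward; lengths in m; the calibration is good to about 2 mm. A picture is of the moment at which its call begins: read the wrist's pose just before it. There is no depth.
- r.hand_in(): hands the job in, once; it reports no verdict.
Trained networks look in the newest picture that a camera, given by its name, has taken for a name from the list of things; names that differ only in an ending like _2 or _b are one class to them, and where a whole thing is asked for, a point or a joint stands for the part that bears it (a point fixed in the world has none). Each returns a list of dicts, best first, with "confidence" (0 to 1); they miss things now and then, are a little off and sometimes report something else, mostly with a low value. They report only what shows in the picture. A call takes as long as a camera call.
- search_frame(label, camera): "point" ([column, row] as shares, 0 to 1, of the picture: columns of its width, rows of its height, amid what is visible of it).
- cut_out(label, camera): "pixels" (384x512 bool, what is visible of it) and "point" ([column, row] as shares, 0 to 1, of the picture: columns of its width, rows of its height, amid what is visible of it).
- pinpoint(label, camera): "point" ([column, row] as shares, 0 to 1, of the picture: columns of its width, rows of its height: a listed point, or the origin of a listed thing).
The state is a dict: "clock": time; "joints": joint angles; "qvel": joint speeds; "tau": joint torques, N m; "tcp_pos": TCP position; "orientation": TCP orientation; "contact_force": force on the tool from outside, world axes, zero at the start; "moment": the same for the moment, N m; "grip_width": finger opening in m.
Only numpy, scipy, OpenCV 4.12 (cv2) and the standard library are available. Lean on these libraries where they do the work, as an engineer would, in place of code of your own. Each camera call takes 0.05 s, during which the arm holds its last target.

## Task

Clear the bottle cap off the metal cover strip and set it in the shallow tray, then take the spring-loaded roller and, beginning at the clamp end, roll along the strip to its other end with firm, steady pressure, so that all six sections are pressed home flush, never bottoming out the roller's spring or pressing the strip with the gripper itself. Put the roller back upright in its cradle the way it stood, let go of it, and finally swing the clamp bar fully round over the strip. Leave the torque wrench, the two bolts and the glass cell where they are.

Things in the scene. Friction and masses are not known exactly. Their poses are not given: they have to be found in the camera images.
- fixture: Fixed dark steel bed, 90 mm wide (x), 290 mm long (y -117.5 to +172.5), 30 mm high; origin on the bench under the strip's middle, z up. Between 14 mm side rails lies the flat bright strip, 60 mm wide, 192 mm long (y -96 to +96): six 32 mm sections, numbered from +y. Their tops start proud, 35 mm above the bench; home is flush with the rails and ends, at 30 mm. The long end at +y carries the clamp.
- strip_start (a point): Middle of section 1, the section next to the clamp, at the flush level 30 mm above the bench (fixture x 0, y +80 mm); axes as the fixture's
- strip_end (a point): Middle of section 6, the far end from the clamp, at the flush level 30 mm above the bench (fixture x 0, y -80 mm); axes as the fixture's
- sec1 (a joint): How far section 1 (centre at fixture y +80 mm) is pressed down, m: 0 proud, 0.005 home. Held by friction: it sinks only under more than about 8 N and stays where it is left.
- sec2 (a joint): How far section 2 (centre at fixture y +48 mm) is pressed down, m: 0 proud, 0.005 home. Held by friction: it sinks only under more than about 8 N and stays where it is left.
- sec3 (a joint): How far section 3 (centre at fixture y +16 mm) is pressed down, m: 0 proud, 0.005 home. Held by friction: it sinks only under more than about 8 N and stays where it is left.
- sec4 (a joint): How far section 4 (centre at fixture y -16 mm) is pressed down, m: 0 proud, 0.005 home. Held by friction: it sinks only under more than about 8 N and stays where it is left.
- sec5 (a joint): How far section 5 (centre at fixture y -48 mm) is pressed down, m: 0 proud, 0.005 home. Held by friction: it sinks only under more than about 8 N and stays where it is left.
- sec6 (a joint): How far section 6 (centre at fixture y -80 mm) is pressed down, m: 0 proud, 0.005 home. Held by friction: it sinks only under more than about 8 N and stays where it is left.
- roller: Sprung hand roller, 0.36 kg. Origin mid-axle; x along the axle, z up. Rubber wheel, radius 25 mm, 50 mm wide; steel yoke with flat plate (110 mm in x, 44 in y, 6 thick), underside 34 mm above the axle. On a sprung stem the handle: upright square grip 30 x 30 mm, 66 to 116 mm above the axle, on a 44 x 44 mm flange, 60 to 66 mm above it (spring relaxed). Parked, it hangs by its plate.
- roller_grip (a point): Centre of the roller's square grip, 91 mm above the axle with the spring relaxed, 25 mm above the flange and 25 mm below the grip's top; axes as the roller's
- roller_spring (a joint): How far the handle is pushed down on the yoke, m: 0 relaxed (preloaded to 6 N, so held up by itself), 0.015 bottomed out; 1 N more per mm, so 13 N at 0.007. The wheel presses with this plus 2.5 N of weight. It must stay below 0.014.
- roller_wheel (a joint): Turn of the roller's wheel about its axle, rad, free to turn either way
- cradle: Fixed roller cradle: two grey blocks, tops 70 mm above the bench, 84 mm apart inside along its x, each 22 mm thick (x), 72 mm deep (y), with 10 mm high lips at their y ends, 60 mm apart inside. The roller's plate lies across both tops between the lips, the wheel hanging between the blocks, axle along the cradle's x. Origin on the bench under the middle.
- cradle_seat (a point): Where the middle of the roller's axle is when it is parked, 36 mm above the bench; axes as the cradle's
- clamp_base: Fixed pivot disc of the clamp on the fixture's end pad, at fixture x 0, y +131 mm; origin on the pivot axis, 30 mm above the bench; axes as the fixture's
- clamp (a joint): Swing of the flat steel clamp bar about its upright pivot, rad: 0 open, the bar pointing along the fixture's +x; 1.571 shut against its stop, pointing along the fixture's -y over section 1. Grows clockwise seen from above; light friction (0.06 N m), stays where it is left.
- clamp_post (a point): Centre of the top of the clamp bar's black upright round post, 18 mm diameter, 30 mm high, 62 mm from the pivot; its top is 74 mm and the bar's top 44 mm above the bench
- cap: Loose round plastic bottle cap, 40 mm diameter, 26 mm high, 25 g, lying flat somewhere on the strip; origin at the centre of its underside
- tray: Fixed shallow open steel tray, 140 x 140 mm, 22 mm high, walls and floor 4 mm; origin under its centre on the bench
- wrench: Bystander: chrome torque wrench lying flat, 285 mm long along its y, 34 mm wide, 37 mm high; origin under its middle
- bolt_a: Bystander: titanium bolt standing on its 26 mm head, 50 mm high, 14 mm shank; origin under the head
- bolt_b: Bystander: second bolt, the same
- cell: Bystander: clear glass conductivity cell, a 28 mm tube along its y with 38 mm square end blocks, 144 mm long; origin under its middle

How it is judged:
By the outcome, as a careful person would: the job done as asked, in the order asked, and still so for the second after the job is handed in, with the robot touching nothing.
It also fails if it takes over 72 s, if anything falls off the work surface, if the arm or the gripper's body presses on something with over 40 N, if the wrist force passes 120 N, or if a joint passes its speed limit or range.

## Working session

There is one attempt and no reset: what is moved stays moved. The work goes in short steps, Python scripts to look and compute and a tool call to move; the robot and the scene stay as the last step left them, time stands still between calls to the robot, and variables do not carry over. Pictures are saved under pics/ and viewed, and the job is handed in when it is done.

Besides the shell and the picture viewer there is one more tool, called after "Request:" as a command line: name --pt "numbers of a row" for each row, then --argument value for the rest. apply_moves: Moves the arm, as the interface text tells. Its arguments: {"type":"object","properties":{"commands":{"type":"array"},"force":{"type":"number"}},"required":["commands"]}

```bash
mkdir -p pics; ls; python3 - <<'E'
from bench import r, grab_frame
import cv2
o=r.get_obs(); print(o); print(r.tcp_to_grasp)
for n in ("scene","side","wrist"):
    f=grab_frame(n); cv2.imwrite(f"pics/{n}0.png",cv2.cvtColor(f["pixels"],cv2.COLOR_RGB2BGR))
    print(n,{k:v.tolist() for k,v in f.items() if k!="pixels"})
E
```

```text
pics
{'clock': 0.0, 'joints': array([-1.22808874,  0.47778188,  0.02237822,  1.55643305, -0.01154476,
        1.10932097, -0.08307931]), 'qvel': array([ 3.73560731e-04,  3.30259393e-04,  4.30818001e-04, -1.45745369e-03,
       -8.67469590e-05, -7.01501279e-04,  7.81965950e-04]), 'tau': array([-4.83026051e-04, -5.96453047e+01,  1.60757292e+00, -2.81190580e+01,
        1.23606206e-02,  9.24974534e-03,  2.61049968e-05]), 'tcp_pos': array([0.2938588 , 0.6070234 , 0.23034645]), 'orientation': array([ 0.35212708,  1.54202779, -0.35495967]), 'contact_force': array([-0.03119924,  0.38485816, -0.44687284]), 'moment': array([ 0.01458003, -0.01596356,  0.01687201]), 'grip_width': 0.08498076015570918}
0.0187
scene {'mtx': [[427.6336853633138, 0.0, 254.23196182275737], [0.0, 427.6336853633138, 188.20918475745313], [0.0, 0.0, 1.0]], 'position': [1.2531233496064298, 0.08440984236031485, 1.10652130039233], 'rotation': [-1.776721927244346, -2.028585675122096, 0.6201670114292626]}
side {'mtx': [[440.493987908386, 0.0, 256.9526976418229], [0.0, 440.493987908386, 191.99447325762], [0.0, 0.0, 1.0]], 'position': [0.511857456004372, -0.8323678701593827, 0.7866375905087666], 'rotation': [-2.2528117967427845, 0.07916638363737587, -0.06477295733524321]}
wrist {'mtx': [[266.79512691057033, 0.0, 256.927279785932], [0.0, 266.79512691057033, 190.9302770689011], [0.0, 0.0, 1.0]], 'T_tool_cam': [[-0.0001556427624177922, -0.3128491700380474, 0.9498028072088603, -0.1415089534652465], [0.9999997938008832, -0.0006404537982321817, -4.708630945369711e-05, -0.00037725616575168264], [0.0006230357282812249, 0.9498026040317187, 0.31284920521082377, -0.07982276114119187], [0.0, 0.0, 0.0, 1.0]]}
```

View pics/scene0.png

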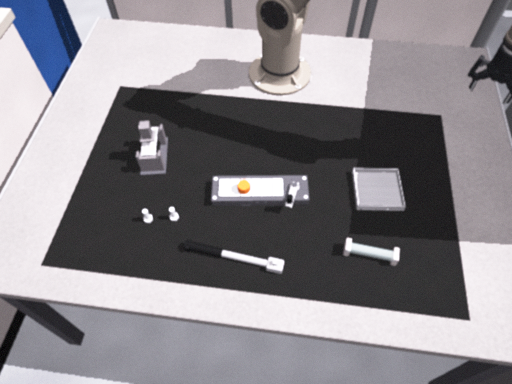

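View pics/side0.png

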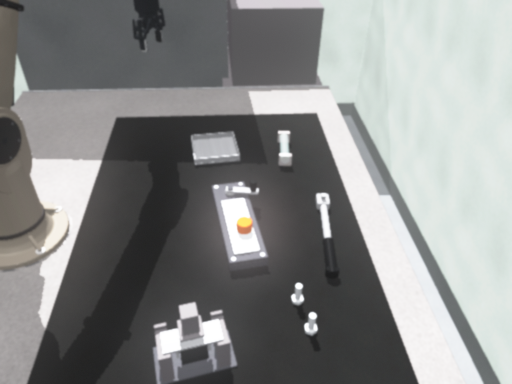

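View pics/wrist0.png

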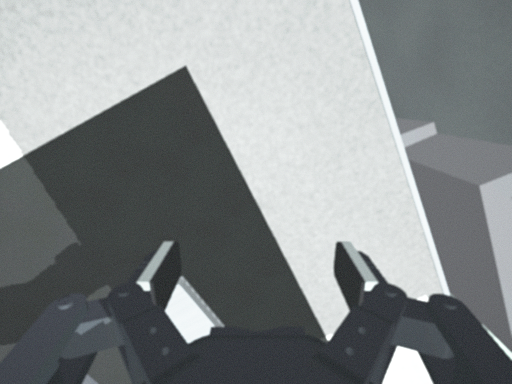

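```bash
cat > h.py <<'E'
import numpy as np, cv2
from scipy.spatial.transform import Rotation as R
from bench import r, grab_frame, search_frame, cut_out, pinpoint
def cam(f,obs=None):
    if "position" in f:
        return f["mtx"],R.from_rotvec(f["rotation"]).as_matrix(),np.array(f["position"])
    T=np.array(f["T_tool_cam"]); Rt=R.from_rotvec(obs["orientation"]).as_matrix()
    return f["mtx"],Rt@T[:3,:3],Rt@T[:3,3]+obs["tcp_pos"]
def ray(c,uv):
    M,Rc,p=c; d=Rc@np.linalg.solve(np.array(M),[uv[0],uv[1],1.]); return p,d/np.linalg.norm(d)
def tri(rays):
    A=np.zeros((3,3));b=np.zeros(3)
    for p,d in rays:
        P=np.eye(3)-np.outer(d,d);A+=P;b+=P@p
    x=np.linalg.solve(A,b)
    return x,[float(np.linalg.norm((np.eye(3)-np.outer(d,d))@(x-p)))*1000 for p,d in rays]
def atz(c,uv,z):
    p,d=ray(c,uv); return p+d*(z-p[2])/d[2]
def proj(c,X):
    M,Rc,p=c; q=np.array(M)@(Rc.T@(np.asarray(X)-p)); return q[:2]/q[2]
def px(pt): return np.array(pt)*[512,384]
def save(f,n,scale=1): cv2.imwrite(f"pics/{n}.png",cv2.resize(cv2.cvtColor(f["pixels"],cv2.COLOR_RGB2BGR),None,fx=scale,fy=scale,interpolation=cv2.INTER_CUBIC))
E
python3 - <<'E'
from h import *
np.set_printoptions(precision=4,suppress=True)
C={};
for n in("scene","side"): C[n]=cam(grab_frame(n))
print(proj(C["scene"],[0,0,0]),proj(C["side"],[0,0,0]))
H=dict(fixture=0,strip_start=.03,strip_end=.03,roller=.036,roller_grip=.127,cradle=0,cradle_seat=.036,clamp_base=.03,clamp_post=.074,cap=.035,tray=0,wrench=0,bolt_a=0,cell=0)
for l,z in H.items():
    rs=[]
    for n in C:
        for k in pinpoint(l,n)[:2]:
            rs.append((n,ray(C[n],px(k["point"])))); print(l,n,round(k["confidence"],2),px(k["point"]).round(1),"atz",atz(C[n],px(k["point"]),z))
    a=[q for n,q in rs if n=="scene"][:1]+[q for n,q in rs if n=="side"][:1]
    if len(a)==2: print("   TRI",l,*tri(a))
print(r.get_obs()["clock"])
E
```

```text
[279.6104  73.1453] [ 20.2553 233.4245]
fixture scene 0.76 [250.3 193.5] atz [ 0.5493 -0.0342  0.    ]
fixture side 0.83 [239.3 231.6] atz [ 0.5466 -0.026   0.    ]
   TRI fixture [ 0.5486 -0.0326  0.0038] [2.9179810821102463, 2.917981082110293]
strip_start scene 0.87 [277.4 187.7] atz [0.5372 0.0473 0.03  ]
strip_start side 0.71 [233.6 205. ] atz [0.5351 0.0435 0.03  ]
   TRI strip_start [0.5352 0.0471 0.0269] [0.03235666862655182, 0.03235666862656457]
strip_end scene 0.7 [220.6 188.9] atz [ 0.5635 -0.1222  0.03  ]
strip_end scene 0.42 [153.7 152.6] atz [ 0.4537 -0.3599  0.03  ]
strip_end side 0.69 [242.7 248.3] atz [ 0.5505 -0.1132  0.03  ]
   TRI strip_end [ 0.5559 -0.1194  0.03  ] [7.202102233403363, 7.202102233403437]
roller scene 0.7 [147.7 147.5] atz [ 0.4403 -0.3821  0.036 ]
roller side 0.8 [191.9 347.6] atz [ 0.4411 -0.368   0.036 ]
   TRI roller [ 0.4447 -0.3766  0.0462] [3.149968548799161, 3.149968548799167]
roller_grip scene 0.68 [151.1 132.8] atz [ 0.4529 -0.3477  0.127 ]
roller_grip side 0.81 [190.8 318.3] atz [ 0.4459 -0.3673  0.127 ]
   TRI roller_grip [ 0.4427 -0.355
[... 1468 characters left out ...]
30.5 255.4] atz [ 0.7615 -0.0605  0.    ]
wrench side 0.81 [325.4 239.1] atz [ 0.761  -0.0658  0.    ]
   TRI wrench [ 0.7612 -0.0616 -0.0033] [1.2149781611142536, 1.2149781611142356]
bolt_a scene 0.44 [147.2 219.8] atz [ 0.6805 -0.3247  0.    ]
bolt_a scene 0.43 [174.8 216.6] atz [ 0.6593 -0.2459  0.    ]
bolt_a side 0.54 [310.1 329.3] atz [ 0.6776 -0.3204  0.    ]
bolt_a side 0.51 [293.4 303.5] atz [ 0.6525 -0.2547  0.    ]
   TRI bolt_a [ 0.6791 -0.323   0.0014] [2.35201339421856, 2.352013394218413]
cell scene 0.84 [369.8 251.9] atz [0.6998 0.3271 0.    ]
cell side 0.62 [283.2 152.6] atz [0.7035 0.3246 0.    ]
   TRI cell [0.7021 0.3258 0.0007] [1.968835070766076, 1.9688350707660487]
1.65
```

```bash
cat >> h.py <<'E'
np.set_printoptions(precision=4,suppress=True)
def down(yaw):
    """tool x = -Z; tool y (jaw) at angle yaw in world xy; tool z = x cross y"""
    x=np.array([0,0,-1.]); y=np.array([np.cos(yaw),np.sin(yaw),0]); z=np.cross(x,y)
    return np.stack([x,y,z],1)
def state():
    o=r.get_obs(); Rt=R.from_rotvec(o["orientation"]).as_matrix()
    return o,Rt
def plan(p,yaw=None):
    """row (shift mm, turn) from the present pose to TCP p with jaw yaw"""
    o,Rt=state(); s=Rt.T@(np.asarray(p)-o["tcp_pos"])*1000
    yaw0=np.arctan2(Rt[1,1],Rt[0,1])
    if yaw is None: yaw=yaw0
    rv=R.from_matrix(Rt.T@down(yaw)).as_rotvec()
    print("now",o["tcp_pos"],"yaw",np.degrees(yaw0).round(2),"t",o["clock"],"-> shift",s.round(1),"turn",rv.round(4)); return s,rv
E
python3 - <<'E'
from h import *
o,Rt=state(); print(Rt)
for y in (7,97,-83,-173): plan([0.55,-0.03,0.26],np.radians(y))
E
```

```text
[[-0.      0.4357  0.9001]
 [-0.      0.9001 -0.4357]
 [-1.     -0.0001  0.    ]]
now [0.2941 0.6076 0.2313] yaw 64.17 t 1.65 -> shift [ -28.7 -462.4  508.1] turn [0.9978 0.     0.    ]
now [0.2941 0.6076 0.2313] yaw 64.17 t 1.65 -> shift [ -28.7 -462.4  508.1] turn [-0.573  -0.      0.0001]
now [0.2941 0.6076 0.2313] yaw 64.17 t 1.65 -> shift [ -28.7 -462.4  508.1] turn [2.5686 0.0001 0.    ]
now [0.2941 0.6076 0.2313] yaw 64.17 t 1.65 -> shift [ -28.7 -462.4  508.1] turn [-2.1438 -0.0001  0.    ]
```

```bash
python3 - <<'E'
import cv2
a=cv2.imread("pics/scene0.png")[165:220,195:325]; cv2.imwrite("pics/c1.png",cv2.resize(a,None,fx=6,fy=6,interpolation=cv2.INTER_CUBIC))
a=cv2.imread("pics/side0.png")[295:384,140:250]; cv2.imwrite("pics/c2.png",cv2.resize(a,None,fx=6,fy=6,interpolation=cv2.INTER_CUBIC))
E
```

Request:
apply_moves --pt "85 -48 -462 508 1.0 0 0" --pt "85 -48 -462 508 1.0 0 0" --pt "85 -48 -462 508 1.0 0 0" --pt "85 -48 -462 508 1.0 0 0" --pt "85 -48 -462 508 1.0 0 0" --pt "85 -48 -462 508 1.0 0 0" --pt "85 -48 -462 508 1.0 0 0" --pt "85 -48 -462 508 1.0 0 0" --pt "85 -48 -462 508 1.0 0 0" --pt "85 -48 -462 508 1.0 0 0" --pt "85 -48 -462 508 1.0 0 0" --pt "85 -48 -462 508 1.0 0 0" --pt "85 -48 -462 508 1.0 0 0" --pt "85 -48 -462 508 1.0 0 0" --pt "85 -48 -462 508 1.0 0 0" --pt "85 -48 -462 508 1.0 0 0" --pt "85 -48 -462 508 1.0 0 0"

```text
clock: 3.35
tcp_pos: [0.5497, -0.0282, 0.279]
orientation: [1.119, 1.265, -1.119]
contact_force: [0.5, 0.5, -0.1]
grip_width: 0.0847
```

```bash
python3 - <<'E'
from h import *
o,Rt=state(); print(o["tcp_pos"],o["joints"],o["clock"],o["contact_force"])
f=grab_frame("wrist"); save(f,"w1",1.5); c=cam(f,o)
import pickle; pickle.dump((f,o),open("w1.pkl","wb"))
H=dict(fixture=0,strip_start=.03,strip_end=.03,clamp_base=.03,clamp_post=.074,cap=.035,cradle_seat=.036,roller_grip=.127,tray=0)
for l,z in H.items():
    for k in pinpoint(l,"wrist")[:2]:
        print(l,round(k["confidence"],2),px(k["point"]).round(1),"atz",atz(c,px(k["point"]),z))
E
```

```text
[ 0.5497 -0.0282  0.279 ] [-0.5176  0.2445  0.5509  1.8275 -0.1428  1.1093  0.2057] 3.35 [ 0.514   0.4667 -0.146 ]
fixture 0.8 [253.7 159.1] atz [ 0.5453 -0.0337  0.    ]
strip_start 0.86 [251.  107.8] atz [0.5327 0.044  0.03  ]
strip_end 0.74 [255.5 212.8] atz [ 0.5578 -0.1129  0.03  ]
clamp_base 0.85 [256.5  67.8] atz [0.5342 0.0957 0.03  ]
clamp_post 0.61 [299.2  76. ] atz [0.5867 0.0879 0.074 ]
cap 0.97 [255.8 175.3] atz [ 0.5509 -0.0506  0.035 ]
cradle_seat 0.57 [306.2 279.8] atz [ 0.658  -0.2224  0.036 ]
roller_grip 0.7 [254.5 212.5] atz [ 0.5523 -0.072   0.127 ]
roller_grip 0.23 [256.1 158.9] atz [ 0.5464 -0.0076  0.127 ]
```

View pics/c2.png

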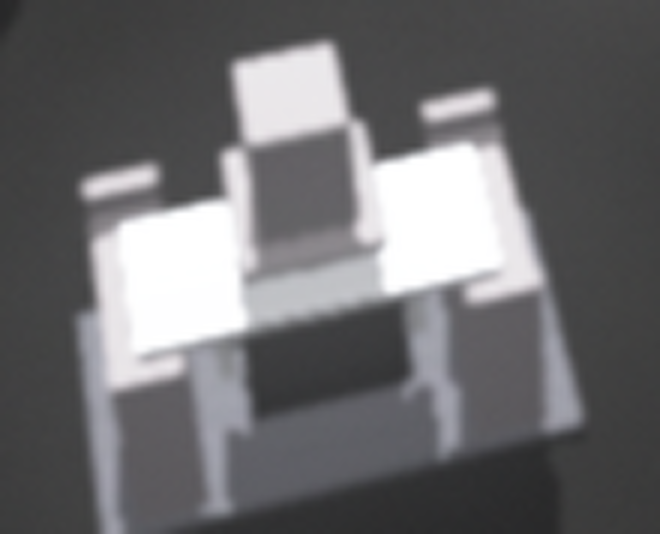

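View pics/w1.png

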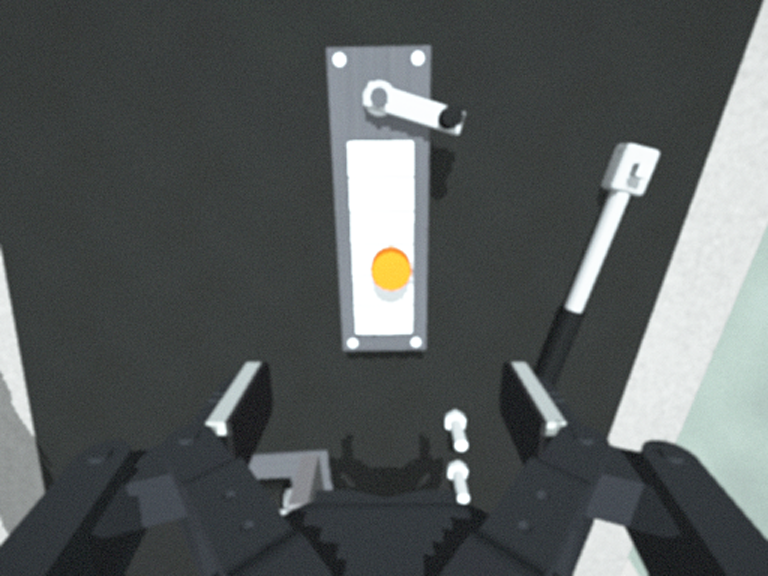

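```bash
python3 - <<'E'
from h import *
import pickle
f,o=pickle.load(open("w1.pkl","rb")); c=cam(f,o)
pts={(-45,172.5):(327,47.5),(45,172.5):(431,45.5),(-45,-117.5):(343.5,351),(45,-117.5):(427,350)}
W=[];F=[]
for k,u in pts.items():
    w=atz(c,(np.array(u)+.5)/1.5-.5,.03)[:2]; print(k,w); W.append(w);F.append(np.array(k)/1000)
W=np.array(W);F=np.array(F)
d=W-W.mean(0); e=F-F.mean(0)
th=np.arctan2((e[:,0]*d[:,1]-e[:,1]*d[:,0]).sum(),(e*d).sum()); Rm=np.array([[np.cos(th),-np.sin(th)],[np.sin(th),np.cos(th)]])
t=W.mean(0)-Rm@F.mean(0); print(np.degrees(th),t, "res",(W-(F@Rm.T+t))*1000)
for n,q in dict(start=(0,.08),end=(0,-.08),base=(0,.131),post0=(.062,.131)).items(): print(n,Rm@q+t)
def top(uv,z): return atz(c,(np.array(uv)+.5)/1.5-.5,z)
print("post top",top((450,119),.074)," pivot",top((376,97),.044),"cap top",top((391,269),.061), "cap radius", np.linalg.norm(top((371.5,269),.061)-top((411,269),.061)))
b=top((450,119),.074)[:2]; q=Rm.T@(b-t); print("post in fixture",q, np.degrees(np.arctan2(-(q[1]-.131),q[0])),np.hypot(q[0],q[1]-.131))
E
```

```text
(-45, 172.5) [0.4796 0.1321]
(45, 172.5) [0.568  0.1444]
(-45, -117.5) [ 0.5192 -0.1549]
(45, -117.5) [ 0.6089 -0.1427]
7.968908510848357 [ 0.5477 -0.0325] res [[ 0.3218  0.0096]
 [-0.377  -0.1883]
 [-0.2625  0.2571]
 [ 0.3177 -0.0784]]
start [0.5367 0.0467]
end [ 0.5588 -0.1117]
base [0.5296 0.0972]
post0 [0.591  0.1058]
post top [0.5881 0.0845 0.074 ]  pivot [0.5263 0.097  0.044 ] cap top [ 0.5573 -0.0485  0.061 ] cap radius 0.03682494485339507
post in fixture [0.0562 0.1103] 20.218693084134177 0.05985831746071025
```

```bash
python3 - <<'E'
from h import *
plan([0.5573,-0.0485,0.12],np.radians(7.97))
E
```

```text
now [ 0.55   -0.0294  0.2793] yaw 6.89 t 3.85 -> shift [159.3   5.   19.8] turn [-0.0188 -0.     -0.    ]
```

Request:
apply_moves --pt "85 40 1.5 5 -0.019 0 0" --pt "85 80 3 10 -0.019 0 0" --pt "85 120 5 15 -0.019 0 0" --pt "85 159 5 19.8 -0.019 0 0" --pt "85 159 5 19.8 -0.019 0 0" --pt "85 159 5 19.8 -0.019 0 0"

```text
clock: 4.45
tcp_pos: [0.5574, -0.0489, 0.1207]
orientation: [1.106, 1.272, -1.107]
contact_force: [0.9, 0.2, 0.9]
grip_width: 0.0851
```

```bash
python3 - <<'E'
from h import *
import pickle
o,Rt=state()
f=grab_frame("wrist"); save(f,"w2",1.5); c=cam(f,o)
f1,o1=pickle.load(open("w1.pkl","rb")); c1=cam(f1,o1)
def cen(f):
    hsv=cv2.cvtColor(f["pixels"],cv2.COLOR_RGB2HSV); m=cv2.inRange(hsv,(8,120,150),(30,255,255))
    x,y,w,h=cv2.boundingRect(m); print("bbox",x,y,w,h); return np.array([x+w/2-.5,y+h/2-.5])
u=cen(f);u1=cen(f1)
print("top",atz(c,u,.061),atz(c1,u1,.061)); print(tri([ray(c,u),ray(c1,u1)]))
plan([0.5573,-0.0485,0.042])
E
```

```text
bbox 234 179 46 51
bbox 248 165 26 28
top [ 0.5569 -0.0466  0.061 ] [ 0.5572 -0.0476  0.061 ]
(array([ 0.5575, -0.0501,  0.0518]), [0.1614842078386798, 0.1614842078385323])
now [ 0.5584 -0.0487  0.1219] yaw 7.95 t 4.5 -> shift [79.9 -1.3 -0.4] turn [-0.      0.0002 -0.0018]
```

View pics/w2.png

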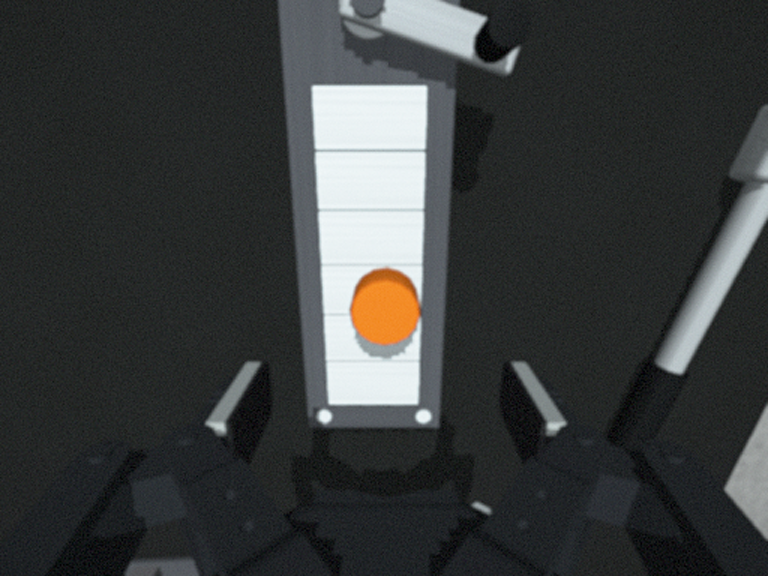

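Request:
apply_moves --pt "85 30 -1 0.4 0 0 0" --pt "85 55 -1 0.4 0 0 0" --pt "85 80 -1 0.4 0 0 0" --pt "85 80 -1 0.4 0 0 0" --pt "30 80 -1 0.4 0 0 0" --pt "30 80 -1 0.4 0 0 0" --pt "30 80 -1 0.4 0 0 0" --pt "30 80 -1 0.4 0 0 0" --pt "30 80 -1 0.4 0 0 0" --pt "30 80 -1 0.4 0 0 0" --pt "30 80 -1 0.4 0 0 0" --force 25

```text
clock: 5.6
tcp_pos: [0.5577, -0.0491, 0.042]
orientation: [1.108, 1.27, -1.104]
contact_force: [-1.3, 0.2, 8.3]
grip_width: 0.0388
```

```bash
python3 - <<'E'
from h import *
o,Rt=state(); print(o["contact_force"],o["grip_width"],o["clock"])
plan([0.5577,-0.0491,0.13]); plan([0.48,0.352,0.13]);
E
```

```text
[-1.2828  0.2489  8.3388] 0.03878699511218745 5.6
now [ 0.5577 -0.0491  0.042 ] yaw 7.96 t 5.6 -> shift [-88.    0.2  -0. ] turn [ 0.     -0.0002 -0.0027]
now [ 0.5577 -0.0491  0.042 ] yaw 7.96 t 5.6 -> shift [ -87.9  -21.2 -408. ] turn [ 0.     -0.0002 -0.0027]
```

Request:
apply_moves --pt "30 -30 0 0 0 0 0" --pt "30 -60 0 0 0 0 0" --pt "30 -90 0 -10 0 0 0" --pt "30 -100 -3 -55 0 0 0" --pt "30 -100 -6 -105 0 0 0" --pt "30 -100 -9 -155 0 0 0" --pt "30 -100 -12 -205 0 0 0" --pt "30 -100 -15 -255 0 0 0" --pt "30 -100 -18 -305 0 0 0" --pt "30 -100 -20 -355 0 0 0" --pt "30 -100 -21 -408 0 0 0" --pt "30 -100 -21 -408 0 0 0" --pt "30 -100 -21 -408 0 0 0"

```text
clock: 6.9
tcp_pos: [0.4784, 0.354, 0.1406]
orientation: [1.104, 1.274, -1.103]
contact_force: [0.7, -0.2, 0.2]
grip_width: 0.0388
```

```bash
python3 - <<'E'
from h import *
o,Rt=state()
f=grab_frame("wrist"); save(f,"w3",1.5); c=cam(f,o); print(o["contact_force"],o["grip_width"],o["joints"])
for k in pinpoint("tray","wrist")[:2]: print(k["confidence"],px(k["point"]),atz(c,px(k["point"]),0))
for u in((0,0),):pass
plan([0.48,0.352,0.014])
E
```

```text
[ 0.7284 -0.1934  0.2341] 0.03875502618376287 [-1.0698  0.4747  0.4334  1.859  -0.256   0.862  -0.3679]
0.76 [264.192  184.0128] [0.4873 0.3502 0.    ]
now [0.4796 0.3505 0.1406] yaw 7.88 t 7.0 -> shift [126.6   0.6  -1.6] turn [-0.      0.0007 -0.0002]
```

View pics/w3.png

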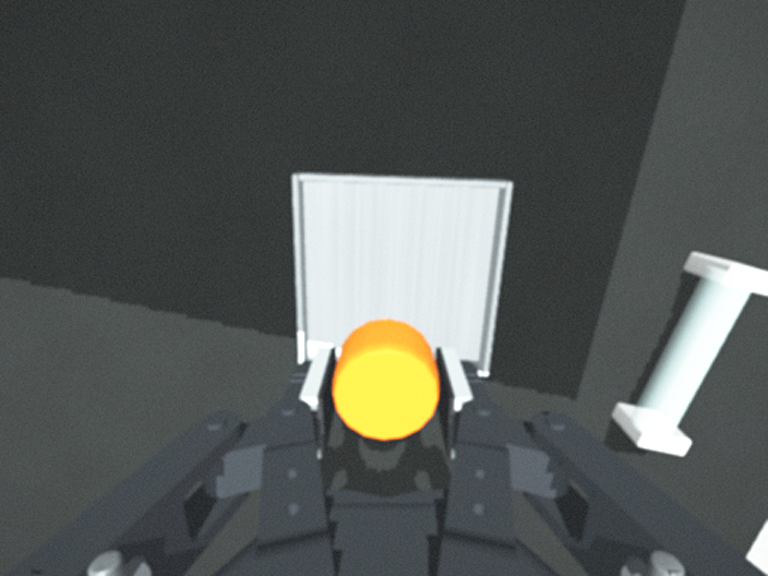

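```bash
python3 - <<'E'
from h import *
o,Rt=state()
f=grab_frame("wrist"); c=cam(f,o)
P=[atz(c,(np.array(u)+.5)/1.5-.5,.022) for u in((293,175),(512,182),(489,375),(298,362))]
print(np.array(P),np.mean(P,0),np.linalg.norm(P[0]-P[1]),np.linalg.norm(P[1]-P[2]))
plan([*np.mean(P,0)[:2],0.014])
E
```

```text
[[0.4131 0.4096 0.022 ]
 [0.55   0.4242 0.022 ]
 [0.5656 0.2869 0.022 ]
 [0.4252 0.2785 0.022 ]] [0.4885 0.3498 0.022 ] 0.13771270796574925 0.1381355896390637
now [0.4798 0.35   0.1406] yaw 7.82 t 7.05 -> shift [126.6   8.5   1.2] turn [-0.      0.0007 -0.0003]
```

Request:
apply_moves --pt "30 40 8.5 1 0 0 0" --pt "30 80 8.5 1 0 0 0" --pt "30 110 8.5 1 0 0 0" --pt "30 120 8.5 1 0 0 0" --pt "30 128 8.5 1 0 0 0" --pt "30 128 8.5 1 0 0 0" --pt "65 128 8.5 1 0 0 0" --pt "65 128 8.5 1 0 0 0" --pt "65 128 8.5 1 0 0 0" --pt "65 128 8.5 1 0 0 0" --pt "65 90 8.5 1 0 0 0" --pt "65 50 8.5 1 0 0 0" --pt "65 0 8.5 1 0 0 0" --pt "65 -50 8.5 1 0 0 0" --pt "65 -90 8.5 1 0 0 0" --pt "65 -100 8.5 1 0 0 0" --pt "65 -100 8.5 1 0 0 0"

```text
clock: 8.75
tcp_pos: [0.4885, 0.3528, 0.2424]
orientation: [1.11, 1.272, -1.103]
contact_force: [-0.4, -0.9, -0.8]
grip_width: 0.065
```

```bash
python3 - <<'E'
from h import *
o,Rt=state()
f=grab_frame("wrist"); save(f,"w4",1.5); print(o["contact_force"],o["joints"])
f=grab_frame("scene"); save(f,"s4",1.5)
# cradle region estimate and look pose
plan([0.445,-0.30,0.30],np.radians(12))
plan([0.445,-0.30,0.30],np.radians(-78))
E
```

```text
[-0.3524 -0.8705 -0.7539] [-1.1033  0.3703  0.4888  1.7525 -0.1968  1.0631 -0.408 ]
now [0.4868 0.3519 0.2391] yaw 7.98 t 8.85 -> shift [ -60.2 -132.1  639.8] turn [-0.0701  0.0007  0.0017]
now [0.4868 0.3519 0.2391] yaw 7.98 t 8.85 -> shift [ -60.2 -132.1  639.8] turn [1.5007 0.0018 0.0007]
```

View pics/w4.png

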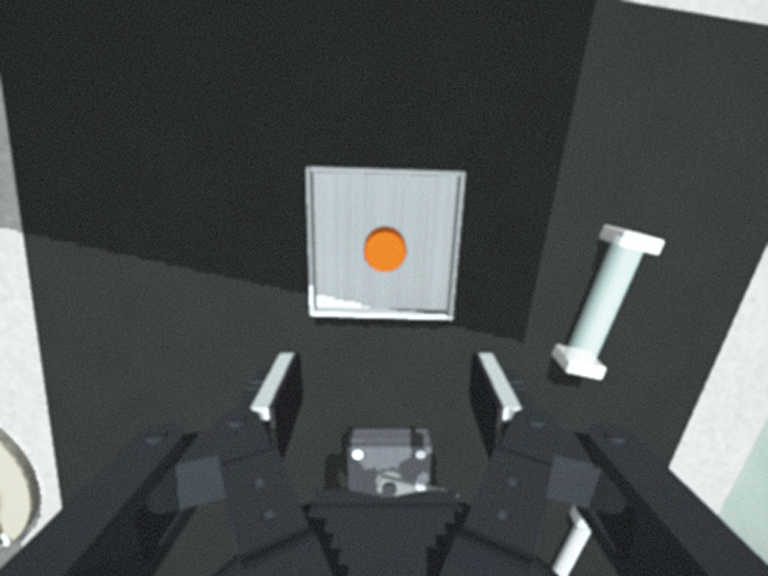

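```bash
python3 - <<'E'
from h import *
f=grab_frame("side"); c=cam(f)
q=lambda u:(np.array(u)+.5)/6-.5+[140,295]
a,b=atz(c,q((105,533)),0),atz(c,q((583,425)),0); print(a,b,np.linalg.norm(a-b),np.degrees(np.arctan2(*(b-a)[[1,0]])))
# plate front edge bottom
a,b=atz(c,q((140,355)),.073),atz(c,q((500,275)),.073); print(a,b,np.linalg.norm(a-b),np.degrees(np.arctan2(*(b-a)[[1,0]])))
g=[atz(c,q(u),.127+.025) for u in((232,62),(333,40),(347,125),(243,145))]; print("griptop",np.array(g),np.mean(g,0),[np.linalg.norm(g[i]-g[i-1]) for i in range(4)])
plan([0.443,-0.365,0.30],np.radians(15))
E
```

```text
[ 0.3766 -0.4145  0.    ] [ 0.5241 -0.3892  0.    ] 0.14957265888980512 9.725142347884946
[ 0.3943 -0.3995  0.073 ] [ 0.5001 -0.3802  0.073 ] 0.1075441949804373 10.312780233631523
griptop [[ 0.4258 -0.3563  0.152 ]
 [ 0.4545 -0.3504  0.152 ]
 [ 0.4593 -0.3799  0.152 ]
 [ 0.4305 -0.3846  0.152 ]] [ 0.4425 -0.3678  0.152 ] [np.float64(0.028758432555387663), np.float64(0.02932624216456632), np.float64(0.029887659960946746), np.float64(0.029199404931786486)]
now [0.4866 0.3517 0.2385] yaw 7.98 t 8.9 -> shift [ -60.  -142.8  703.8] turn [-0.1226  0.0015  0.0027]
```

```bash
python3 - <<'E'
from h import *
plan([0.4425,-0.368,0.30],np.radians(-80))
E
```

```text
now [0.4866 0.3517 0.2385] yaw 7.98 t 8.9 -> shift [ -60.  -143.7  706.7] turn [1.5355 0.0033 0.0008]
```

Request:
apply_moves --pt "70 -61 -144 707 1.535 0 0" --pt "70 -61 -144 707 1.535 0 0" --pt "70 -61 -144 707 1.535 0 0" --pt "70 -61 -144 707 1.535 0 0" --pt "70 -61 -144 707 1.535 0 0" --pt "70 -61 -144 707 1.535 0 0" --pt "70 -61 -144 707 1.535 0 0" --pt "70 -61 -144 707 1.535 0 0" --pt "70 -61 -144 707 1.535 0 0" --pt "70 -61 -144 707 1.535 0 0" --pt "70 -61 -144 707 1.535 0 0" --pt "70 -61 -144 707 1.535 0 0" --pt "70 -61 -144 707 1.535 0 0" --pt "70 -61 -144 707 1.535 0 0" --pt "70 -61 -144 707 1.535 0 0" --pt "70 -61 -144 707 1.535 0 0" --pt "70 -61 -144 707 1.535 0 0" --pt "70 -61 -144 707 1.535 0 0"

```text
clock: 10.7
tcp_pos: [0.4433, -0.3663, 0.3001]
orientation: [2.128, 0.19, -2.132]
contact_force: [-0.7, 0.7, 0.2]
grip_width: 0.0699
```

```bash
python3 - <<'E'
from h import *
import pickle
o,Rt=state()
f=grab_frame("wrist"); save(f,"w5",1.5); c=cam(f,o); pickle.dump((f,o),open("w5.pkl","wb"));print(o["contact_force"],o["joints"],o["tcp_pos"],o["orientation"])
for l,z in dict(roller=.036,roller_grip=.127,cradle=0,cradle_seat=.036).items():
  for k in pinpoint(l,"wrist")[:2]: print(l,k["confidence"],px(k["point"]),atz(c,px(k["point"]),z))
E
```

```text
[-0.6973  0.7408  0.1643] [-0.1838  0.379   1.0165  1.7606 -0.3445  1.1978 -0.4644] [ 0.4433 -0.3663  0.3001] [ 2.1282  0.1902 -2.1316]
roller 0.69 [257.4848 159.7056] [ 0.4408 -0.3676  0.036 ]
```

View pics/w5.png

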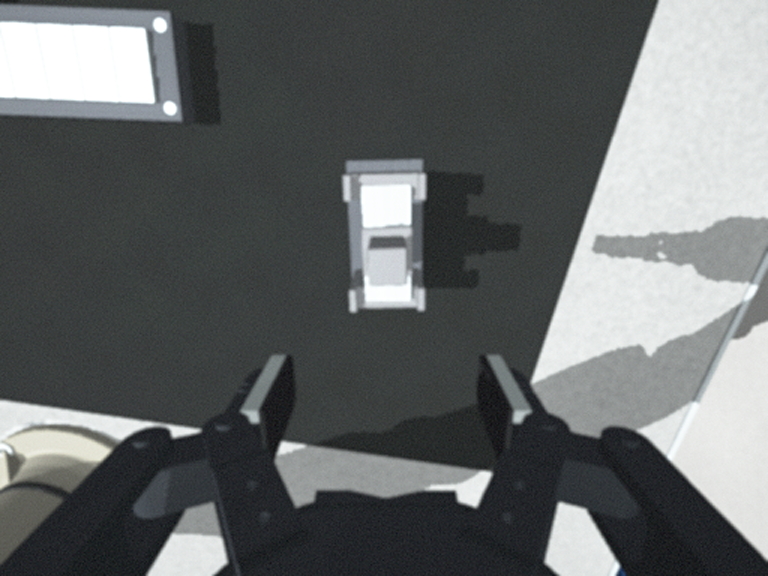

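```bash
python3 - <<'E'
from h import *
import pickle
f,o=pickle.load(open("w5.pkl","rb"))
a=cv2.cvtColor(f["pixels"],cv2.COLOR_RGB2BGR)[100:212,220:295]; cv2.imwrite("pics/c5.png",cv2.resize(a,None,fx=5,fy=5,interpolation=cv2.INTER_CUBIC))
E
```

```text
(no output)
```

View pics/c5.png

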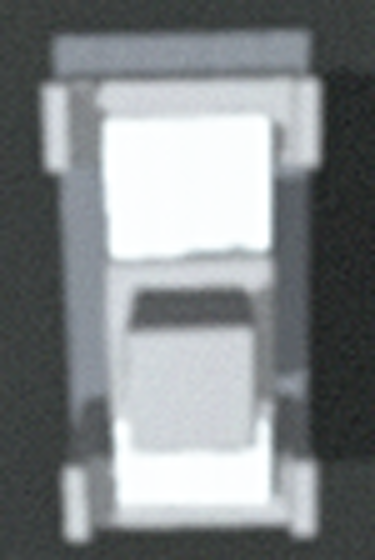

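```bash
python3 - <<'E'
from h import *
import pickle
f,o=pickle.load(open("w5.pkl","rb")); c=cam(f,o)
q=lambda u:(np.array(u)+.5)/5-.5+[220,100]
def rep(n,us,z):
    P=np.array([atz(c,q(u),z) for u in us])[:,:2]; print(n,P.mean(0),"sides",[np.linalg.norm(P[i]-P[(i+1)%4]).round(4) for i in range(4)],"yaw of sides",[np.degrees(np.arctan2(*(P[(i+1)%4]-P[i])[::-1])).round(1) for i in range(4)])
rep("grip",[(128,325),(253,325),(252,450),(135,450)],.152)
rep("plate",[(103,117),(272,117),(270,503),(115,500)],.076)
rep("lipsouter",[(43,82),(321,80),(318,538),(66,540)],.080)
# height by two views: grip top centre from wrist and side (from earlier crops)
fs=grab_frame("side"); cs=cam(fs)
g=[q2 for q2 in [((np.array(u)+.5)/6-.5+[140,295]) for u in((232,62),(333,40),(347,125),(243,145))]]
print(tri([ray(c,q((192,387))),ray(cs,np.mean(g,0))]))
print(tri([ray(c,q((190,309))),ray(cs,(np.array((310,250))+.5)/6-.5+[140,295])]))
plan([0.4425,-0.368,0.20],np.radians(-80))
E
```

```text
grip [ 0.4446 -0.3675] sides [np.float64(0.0277), np.float64(0.0291), np.float64(0.0267), np.float64(0.0291)] yaw of sides [np.float64(-79.9), np.float64(-169.5), np.float64(100.1), np.float64(12.4)]
plate [ 0.444  -0.3673] sides [np.float64(0.045), np.float64(0.1095), np.float64(0.0452), np.float64(0.1085)] yaw of sides [np.float64(-79.9), np.float64(-169.1), np.float64(98.9), np.float64(10.8)]
lipsouter [ 0.4435 -0.3665] sides [np.float64(0.0726), np.float64(0.1285), np.float64(0.0734), np.float64(0.1287)] yaw of sides [np.float64(-79.5), np.float64(-168.5), np.float64(100.6), np.float64(11.1)]
(array([ 0.4434, -0.3673,  0.1505]), [1.1142761145583897, 1.114276114558339])
(array([ 0.4439, -0.3667,  0.0707]), [1.507569531628324, 1.5075695316283009])
now [ 0.4434 -0.3672  0.3013] yaw -79.91 t 11.0 -> shift [101.3   0.7   1.1] turn [ 0.0017 -0.0004  0.0003]
```

Request:
apply_moves --pt "80 45 0.2 -0.6 -0.007 0 0" --pt "80 90 0.2 -0.6 -0.007 0 0" --pt "80 125 0.2 -0.6 -0.007 0 0" --pt "80 155 0.2 -0.6 -0.007 0 0" --pt "80 175 0.2 -0.6 -0.007 0 0" --pt "80 191 0.2 -0.6 -0.007 0 0" --pt "80 191 0.2 -0.6 -0.007 0 0" --pt "80 191 0.2 -0.6 -0.007 0 0" --force 90

```text
clock: 11.8
tcp_pos: [0.4439, -0.3684, 0.1109]
orientation: [2.126, 0.193, -2.125]
contact_force: [-0.4, -0.0, 0.6]
grip_width: 0.0797
```

```bash
python3 - <<'E'
from h import *
o,Rt=state()
f=grab_frame("wrist"); save(f,"w6",1.5); print(o["contact_force"],o["joints"])
plan([0.444,-0.3673,0.11],np.radians(-79.5))
E
```

```text
[-0.4044 -0.0107  0.6289] [-0.0131  0.5974  0.8185  1.9388 -0.5758  0.8545 -0.2759]
now [ 0.4442 -0.3686  0.1114] yaw -79.58 t 11.85 -> shift [ 1.4 -1.4 -0. ] turn [-0.0015 -0.0012 -0.0012]
```

View pics/w6.png

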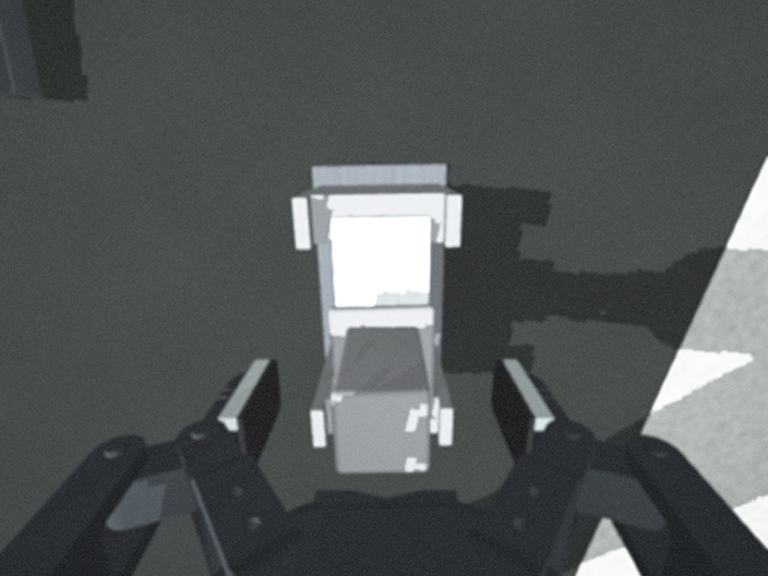

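Request:
apply_moves --pt "80 1 -1.3 0 0 0 0" --pt "15 1 -1.3 0 0 0 0" --pt "15 1 -1.3 0 0 0 0" --pt "15 1 -1.3 0 0 0 0" --pt "15 1 -1.3 0 0 0 0" --pt "15 1 -1.3 0 0 0 0" --pt "15 1 -1.3 0 0 0 0" --pt "15 1 -1.3 0 0 0 0" --pt "15 1 -1.3 0 0 0 0" --pt "15 1 -1.3 0 0 0 0" --force 90

```text
clock: 12.85
tcp_pos: [0.4435, -0.367, 0.1096]
orientation: [2.127, 0.194, -2.126]
contact_force: [0.8, 0.7, 6.0]
grip_width: 0.0292
```

```bash
python3 - <<'E'
from h import *
o,Rt=state(); print(o["contact_force"],o["moment"],o["grip_width"],o["tcp_pos"],o["orientation"])
f=grab_frame("wrist"); save(f,"w7",1.5)
f=grab_frame("side"); cv2.imwrite("pics/s7.png",cv2.resize(cv2.cvtColor(f["pixels"],cv2.COLOR_RGB2BGR)[255:384,110:280],None,fx=4,fy=4,interpolation=cv2.INTER_CUBIC))
E
```

```text
[0.7831 0.7026 5.9633] [0.2819 0.1034 0.0065] 0.029196067626441273 [ 0.4435 -0.367   0.1096] [ 2.1267  0.1935 -2.1257]
```

View pics/s7.png

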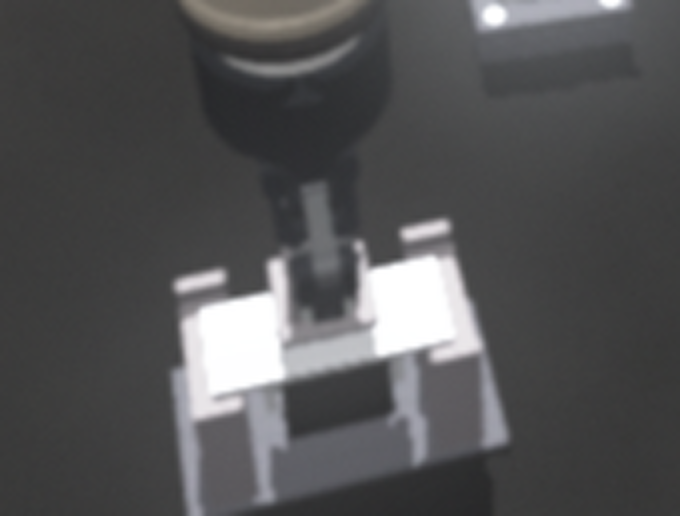

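View pics/w7.png

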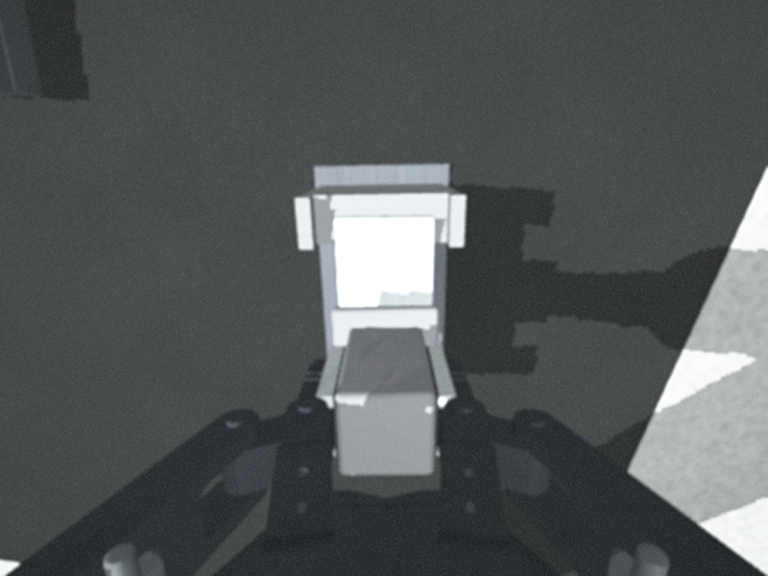

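```bash
python3 - <<'E'
from h import *
plan([0.5363,0.0487,0.21],np.radians(-82.03))
E
```

```text
now [ 0.4436 -0.3669  0.1096] yaw -79.59 t 12.95 -> shift [-100.4 -392.  -166.4] turn [ 0.0426 -0.0005 -0.0002]
```

Request:
apply_moves --pt "15 -10 0 0 0 0 0" --pt "15 -30 0 0 0 0 0" --pt "15 -55 0 0 0 0 0" --pt "15 -80 0 0 0 0 0" --pt "15 -100 0 0 0 0 0" --pt "15 -100 0 0 0 0 0" --pt "15 -100 0 0 0 0 0"

```text
clock: 13.65
tcp_pos: [0.4432, -0.3662, 0.2087]
orientation: [2.126, 0.195, -2.127]
contact_force: [-0.1, 0.7, -3.9]
grip_width: 0.0292
```

```bash
python3 - <<'E'
from h import *
o,Rt=state(); print(o["contact_force"],o["moment"],o["grip_width"],o["tcp_pos"],o["orientation"],o["joints"])
f=grab_frame("side"); cv2.imwrite("pics/s8.png",cv2.resize(cv2.cvtColor(f["pixels"],cv2.COLOR_RGB2BGR)[200:384,110:280],None,fx=3,fy=3,interpolation=cv2.INTER_CUBIC))
plan([0.5363,0.0487,0.21],np.radians(-82.03))
E
```

```text
[-0.0622  0.651  -3.8926] [ 0.0088 -0.0616  0.0314] 0.029182435705060374 [ 0.4432 -0.3662  0.2087] [ 2.1262  0.1949 -2.1267] [-0.1122  0.475   0.9384  1.8668 -0.446   1.0271 -0.3766]
now [ 0.4429 -0.3659  0.2081] yaw -79.56 t 13.7 -> shift [  -1.5 -390.8 -166.9] turn [0.043  0.0012 0.0016]
```

View pics/s8.png

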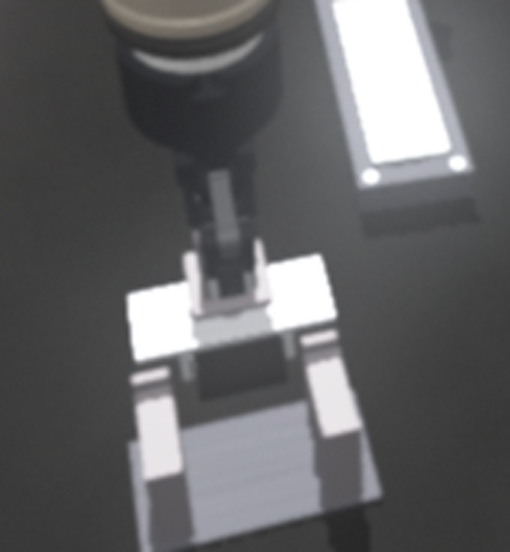

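Request:
apply_moves --pt "15 -1.5 -20 -8 0 0 0" --pt "15 -1.5 -55 -23 0.01 0 0" --pt "15 -1.5 -95 -40 0.02 0 0" --pt "15 -1.5 -135 -57 0.03 0 0" --pt "15 -1.5 -175 -74 0.043 0 0" --pt "15 -1.5 -215 -91 0.043 0 0" --pt "15 -1.5 -255 -108 0.043 0 0" --pt "15 -1.5 -295 -125 0.043 0 0" --pt "15 -1.5 -335 -142 0.043 0 0" --pt "15 -1.5 -365 -156 0.043 0 0" --pt "15 -1.5 -383 -163 0.043 0 0" --pt "15 -1.5 -391 -167 0.043 0 0" --pt "15 -1.5 -391 -167 0.043 0 0" --pt "15 -1.5 -391 -167 0.043 0 0"

```text
clock: 15.1
tcp_pos: [0.5364, 0.0463, 0.2103]
orientation: [2.149, 0.146, -2.151]
contact_force: [-1.2, -0.5, -3.4]
grip_width: 0.0291
```

```bash
python3 - <<'E'
from h import *
o,Rt=state(); print(o["contact_force"],o["moment"],o["grip_width"],o["tcp_pos"],o["joints"])
f=grab_frame("wrist"); save(f,"w9",1.5)
f=grab_frame("side"); cv2.imwrite("pics/s9.png",cv2.resize(cv2.cvtColor(f["pixels"],cv2.COLOR_RGB2BGR)[100:290,150:350],None,fx=3,fy=3,interpolation=cv2.INTER_CUBIC))
plan([0.5363,0.0487,0.140],np.radians(-82.03))
E
```

```text
[-1.1547 -0.4588 -3.4057] [-0.0686  0.0693 -0.0307] 0.029134320766718586 [0.5364 0.0463 0.2103] [-0.9752  0.4191  1.0052  1.9497 -0.4192  1.0004 -1.2091]
now [0.5365 0.046  0.2107] yaw -82.21 t 15.2 -> shift [70.7 -2.7 -0.2] turn [-0.0032  0.0004 -0.0003]
```

View pics/s9.png

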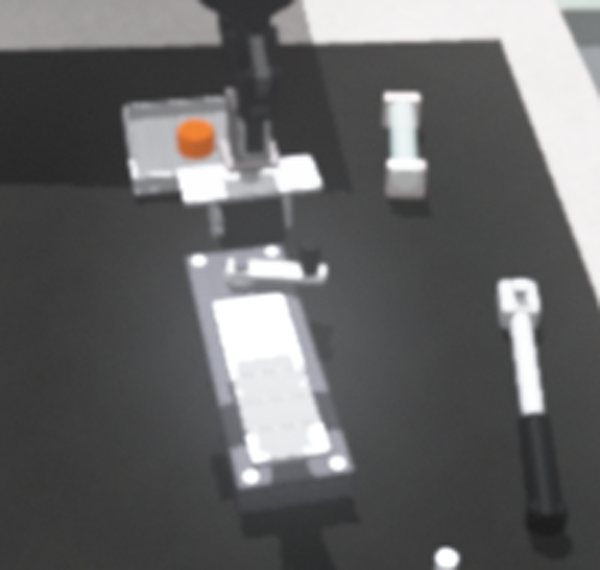

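View pics/w9.png

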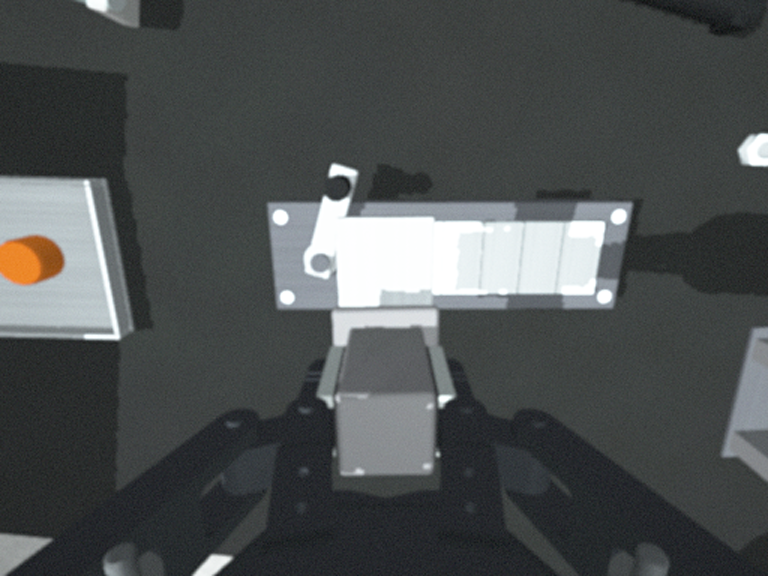

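Request:
apply_moves --pt "15 20 -0.7 -0.2 0 0 0" --pt "15 45 -0.7 -0.2 0 0 0" --pt "15 65 -0.7 -0.2 0 0 0" --pt "15 75 -0.7 -0.2 0 0 0" --pt "15 75 -0.7 -0.2 0 0 0" --pt "15 75 -0.7 -0.2 0 0 0" --pt "15 75 -0.7 -0.2 0 0 0"

```text
clock: 15.9
tcp_pos: [0.5378, 0.0484, 0.1368]
orientation: [2.152, 0.149, -2.148]
contact_force: [-0.4, 0.0, -3.9]
grip_width: 0.0295
```

```bash
python3 - <<'E'
from h import *
o,Rt=state(); print(o["contact_force"],o["moment"],o["grip_width"],o["tcp_pos"],o["joints"])
f=grab_frame("side"); cv2.imwrite("pics/s10.png",cv2.resize(cv2.cvtColor(f["pixels"],cv2.COLOR_RGB2BGR)[130:290,170:310],None,fx=4,fy=4,interpolation=cv2.INTER_CUBIC))
th=np.radians(7.97);Rm=np.array([[np.cos(th),-np.sin(th)],[np.sin(th),np.cos(th)]]); print("fixture xy",Rm.T@(o["tcp_pos"][:2]-[.5477,-.0325]))
plan([0.5366,0.0467,0.1216],np.radians(-82.03))
E
```

```text
[-0.381   0.0162 -3.9116] [-0.0062  0.0068 -0.033 ] 0.02946607867556278 [0.5378 0.0484 0.1368] [-0.8848  0.5175  0.9002  2.0106 -0.5352  0.8642 -1.1194]
fixture xy [0.0014 0.0815]
now [0.5377 0.0486 0.1367] yaw -82.06 t 15.95 -> shift [15.1  1.7  1.4] turn [-0.0005 -0.0017  0.0003]
```

View pics/s10.png

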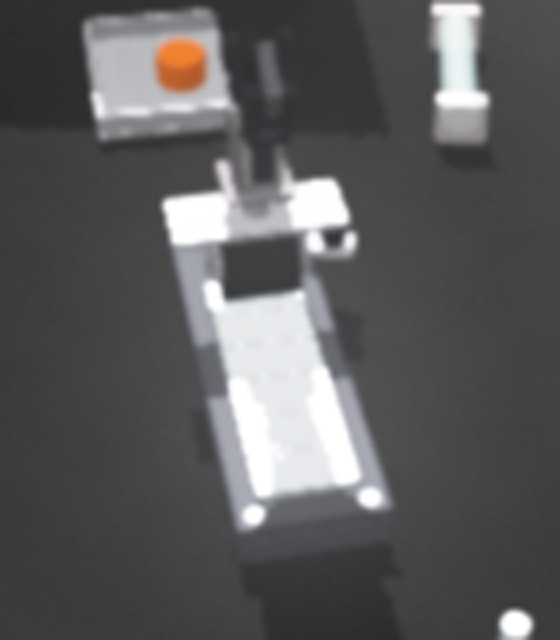

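Request:
apply_moves --pt "15 1.5 1.3 1.2 0 0 0" --pt "15 3 1.3 1.2 0 0 0" --pt "15 4.5 1.3 1.2 0 0 0" --pt "15 6 1.3 1.2 0 0 0" --pt "15 7 1.3 1.2 0 0 0" --pt "15 8 1.3 1.2 0 0 0" --pt "15 8 1.3 1.2 0 0 0" --pt "15 8 1.3 1.2 0 0 0"

```text
clock: 16.75
tcp_pos: [0.5364, 0.0471, 0.128]
orientation: [2.15, 0.149, -2.149]
contact_force: [-1.8, -0.2, 4.7]
grip_width: 0.0291
```

Request:
apply_moves --pt "15 1 0 0 0 0 0" --pt "15 2 0 0 0 0 0" --pt "15 3 0 0 0 0 0" --pt "15 4 0 0 0 0 0" --pt "15 4 0 0 0 0 0" --pt "15 4 0 0 0 0 0"

```text
clock: 17.35
tcp_pos: [0.5364, 0.0471, 0.1243]
orientation: [2.15, 0.149, -2.149]
contact_force: [-2.7, -0.8, 9.1]
grip_width: 0.0287
```

Request:
apply_moves --pt "15 1 0 0 0 0 0" --pt "15 2 0 0 0 0 0" --pt "15 3 0 0 0 0 0" --pt "15 3 0 0 0 0 0" --pt "15 3 0 0 0 0 0"

```text
clock: 17.85
tcp_pos: [0.5365, 0.0471, 0.1216]
orientation: [2.151, 0.15, -2.149]
contact_force: [-3.4, 0.1, 12.5]
grip_width: 0.0293
```

```bash
python3 - <<'E'
from h import *
o,Rt=state(); print(o["contact_force"],o["moment"],o["grip_width"],o["tcp_pos"],o["joints"])
plan([0.5588,-0.1117,o["tcp_pos"][2]],np.radians(-82.03))
f=grab_frame("side"); cv2.imwrite("pics/s11.png",cv2.resize(cv2.cvtColor(f["pixels"],cv2.COLOR_RGB2BGR)[130:290,170:310],None,fx=4,fy=4,interpolation=cv2.INTER_CUBIC))
E
```

```text
[-3.43    0.1354 12.4755] [-0.0736  0.9101  0.0283] 0.029254271798978767 [0.5365 0.0471 0.1216] [-0.8642  0.5367  0.877   2.0232 -0.5589  0.8365 -1.0982]
now [0.5365 0.0471 0.1216] yaw -82.06 t 17.85 -> shift [ -0.1 160.3  -0.1] turn [-0.0006 -0.0007  0.0005]
```

View pics/s11.png

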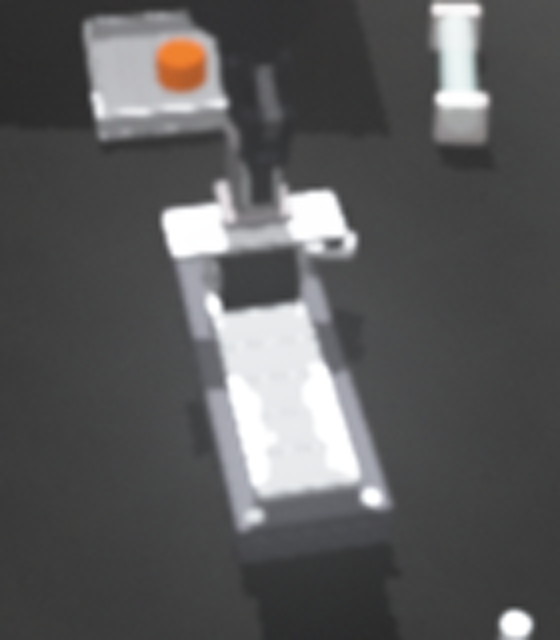

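Request:
apply_moves --pt "15 0 1 0 0 0 0" --pt "15 0 3 0 0 0 0" --pt "15 0 5 0 0 0 0" --pt "15 0 7 0 0 0 0" --pt "15 0 9 0 0 0 0" --pt "15 0 11 0 0 0 0" --pt "15 0 13 0 0 0 0" --pt "15 0 15 0 0 0 0" --pt "15 0 17 0 0 0 0"

```text
clock: 18.8
tcp_pos: [0.5391, 0.0303, 0.1216]
orientation: [2.151, 0.15, -2.149]
contact_force: [-2.6, -0.5, 12.3]
grip_width: 0.0292
```

Request:
apply_moves --pt "15 0 2 0 0 0 0" --pt "15 0 4 0 0 0 0" --pt "15 0 6 0 0 0 0" --pt "15 0 8 0 0 0 0" --pt "15 0 10 0 0 0 0" --pt "15 0 12 0 0 0 0" --pt "15 0 14 0 0 0 0" --pt "15 0 16 0 0 0 0" --pt "15 0 18 0 0 0 0" --pt "15 0 20 0 0 0 0"

```text
clock: 19.8
tcp_pos: [0.5418, 0.0126, 0.1215]
orientation: [2.151, 0.154, -2.15]
contact_force: [-2.8, 5.9, 12.2]
grip_width: 0.029
```

```bash
python3 - <<'E'
from h import *
o,Rt=state(); print(o["contact_force"],o["moment"],o["grip_width"],o["tcp_pos"],o["joints"])
plan([0.5588,-0.1117,.1214],np.radians(-82.03))
f=grab_frame("side"); cv2.imwrite("pics/s12.png",cv2.resize(cv2.cvtColor(f["pixels"],cv2.COLOR_RGB2BGR)[130:290,170:310],None,fx=4,fy=4,interpolation=cv2.INTER_CUBIC))
E
```

```text
[-2.8113  5.934  12.1894] [1.7048 0.9381 0.0179] 0.0289842454033591 [0.5418 0.0126 0.1215] [-0.7901  0.5395  0.8693  2.0151 -0.5602  0.8402 -1.032 ]
now [0.5418 0.0126 0.1215] yaw -82.0 t 19.8 -> shift [ -0.3 125.4   0.4] turn [ 0.0005 -0.0008  0.0036]
```

View pics/s12.png

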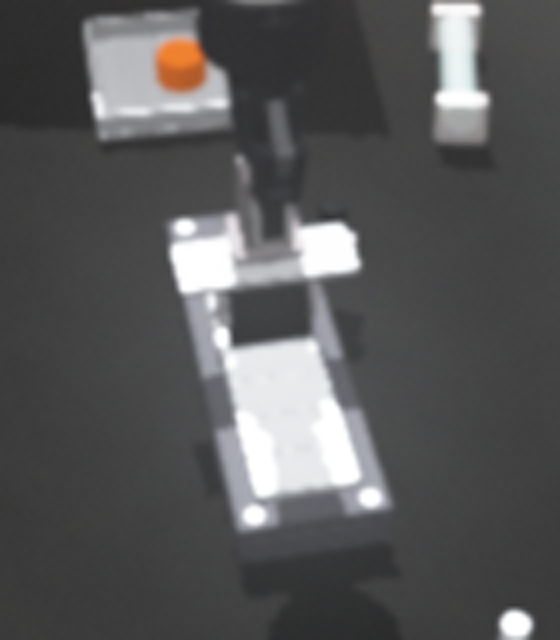

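Request:
apply_moves --pt "15 0 2 0 0 0 0" --pt "15 0 4 0 0 0 0" --pt "15 0 6 0 0 0 0" --pt "15 0 8 0 0 0 0" --pt "15 0 10 0 0 0 0"

```text
clock: 20.35
tcp_pos: [0.5435, 0.0009, 0.1217]
orientation: [2.152, 0.151, -2.148]
contact_force: [-2.2, -0.4, 11.6]
grip_width: 0.0289
```

Request:
apply_moves --pt "15 0.3 2 0 0 0 0" --pt "15 0.3 4 0 0 0 0" --pt "15 0.3 6 0 0 0 0" --pt "15 0.3 8 0 0 0 0" --pt "15 0.3 10 0 0 0 0" --pt "15 0.3 12 0 0 0 0" --pt "15 0.3 14 0 0 0 0" --pt "15 0.3 16 0 0 0 0" --pt "15 0.3 18 0 0 0 0" --pt "15 0.3 20 0 0 0 0" --pt "15 0.3 22 0 0 0 0" --pt "15 0.3 24 0 0 0 0" --pt "15 0.3 26 0 0 0 0" --pt "15 0.3 28 0 0 0 0" --pt "15 0.3 30 0 0 0 0" --pt "15 0.3 32 0 0 0 0" --pt "15 0.3 34 0 0 0 0"

```text
clock: 22.05
tcp_pos: [0.5485, -0.0333, 0.1216]
orientation: [2.152, 0.149, -2.147]
contact_force: [-1.7, 0.3, 12.3]
grip_width: 0.0286
```

```bash
python3 - <<'E'
from h import *
o,Rt=state(); print(o["contact_force"],o["moment"],o["grip_width"],o["tcp_pos"],o["joints"])
plan([0.5588,-0.1117,.1214],np.radians(-82.03))
f=grab_frame("side"); cv2.imwrite("pics/s13.png",cv2.resize(cv2.cvtColor(f["pixels"],cv2.COLOR_RGB2BGR)[130:290,170:310],None,fx=4,fy=4,interpolation=cv2.INTER_CUBIC))
E
```

```text
[-1.6826  0.345  12.2967] [-0.0118  0.6127 -0.048 ] 0.028601262202444817 [ 0.5485 -0.0333  0.1216] [-0.6978  0.5485  0.8623  1.9988 -0.559   0.8441 -0.9539]
now [ 0.5485 -0.0333  0.1216] yaw -82.06 t 22.05 -> shift [ 0.2 79.1  0.7] turn [-0.0005 -0.0025 -0.0001]
```

View pics/s13.png

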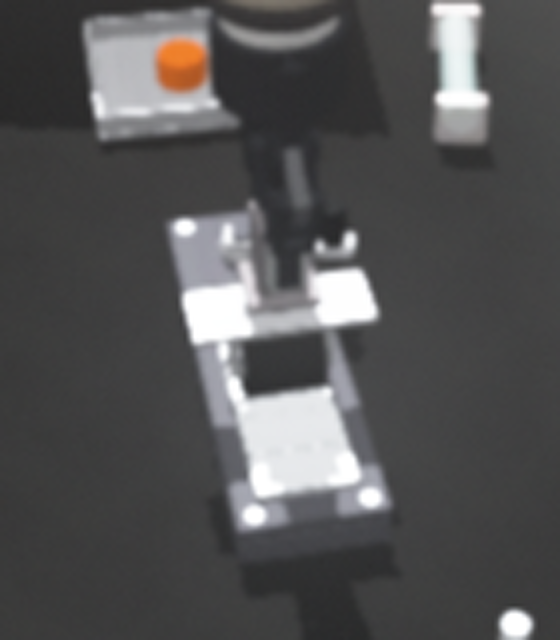

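Request:
apply_moves --pt "15 0 2 0.1 0 0 0" --pt "15 0 4 0.2 0 0 0" --pt "15 0 6 0.3 0 0 0" --pt "15 0 8 0.4 0 0 0" --pt "15 0 10 0.5 0 0 0" --pt "15 0 12 0.5 0 0 0" --pt "15 0 14 0.5 0 0 0" --pt "15 0 16 0.5 0 0 0" --pt "15 0 18 0.5 0 0 0" --pt "15 0 20 0.5 0 0 0" --pt "15 0 22 0.5 0 0 0" --pt "15 0 24 0.5 0 0 0" --pt "15 0 26 0.5 0 0 0" --pt "15 0 28 0.5 0 0 0" --pt "15 0 30 0.5 0 0 0" --pt "15 0 32 0.5 0 0 0" --pt "15 0 34 0.5 0 0 0" --pt "15 0 36 0.5 0 0 0" --pt "15 0 38 0.5 0 0 0" --pt "15 0 40 0.5 0 0 0"

```text
clock: 24.1
tcp_pos: [0.5543, -0.0732, 0.1219]
orientation: [2.154, 0.149, -2.145]
contact_force: [-0.4, 0.1, 11.6]
grip_width: 0.0291
```

Request:
apply_moves --pt "15 0 2 0 0 0 0" --pt "15 0 4 0 0 0 0" --pt "15 0 6 0 0 0 0" --pt "15 0 8 0 0 0 0" --pt "15 0 10 0 0 0 0" --pt "15 0 12 0 0 0 0" --pt "15 0 14 0 0 0 0" --pt "15 0 16 0 0 0 0" --pt "15 0 18 0 0 0 0" --pt "15 0 20 0 0 0 0" --pt "15 0 22 0 0 0 0" --pt "15 0 24 0 0 0 0" --pt "15 0 26 0 0 0 0" --pt "15 0 28 0 0 0 0" --pt "15 0 30 0 0 0 0" --pt "15 0 32 0 0 0 0" --pt "15 0 34 0 0 0 0" --pt "15 0 36 0 0 0 0" --pt "15 0 38 0 0 0 0" --pt "15 0 40 0 0 0 0"

```text
clock: 26.1
tcp_pos: [0.56, -0.113, 0.122]
orientation: [2.154, 0.148, -2.144]
contact_force: [0.3, -0.4, 11.2]
grip_width: 0.0292
```

Request:
apply_moves --pt "15 0 2 0 0 0 0" --pt "15 0 4 0 0 0 0" --pt "15 0 5 0 0 0 0" --pt "15 0 5 0 0 0 0" --pt "15 0 5 0 0 0 0"

```text
clock: 26.6
tcp_pos: [0.5608, -0.1182, 0.1221]
orientation: [2.154, 0.147, -2.144]
contact_force: [1.0, 0.3, 11.8]
grip_width: 0.029
```

```bash
python3 - <<'E'
from h import *
o,Rt=state(); print(o["contact_force"],o["moment"],o["grip_width"],o["tcp_pos"],o["joints"],o["clock"])
th=np.radians(7.97);Rm=np.array([[np.cos(th),-np.sin(th)],[np.sin(th),np.cos(th)]]); print("fixture xy",Rm.T@(o["tcp_pos"][:2]-[.5477,-.0325]))
f=grab_frame("side"); cv2.imwrite("pics/s14.png",cv2.resize(cv2.cvtColor(f["pixels"],cv2.COLOR_RGB2BGR)[130:290,170:310],None,fx=4,fy=4,interpolation=cv2.INTER_CUBIC))
E
```

```text
[ 0.9707  0.3399 11.7996] [-0.1098 -0.0222 -0.0461] 0.028955724699135876 [ 0.5608 -0.1182  0.1221] [-0.5192  0.578   0.8421  1.9447 -0.5648  0.8658 -0.8105] 26.6
fixture xy [ 0.0011 -0.0867]
```

View pics/s14.png

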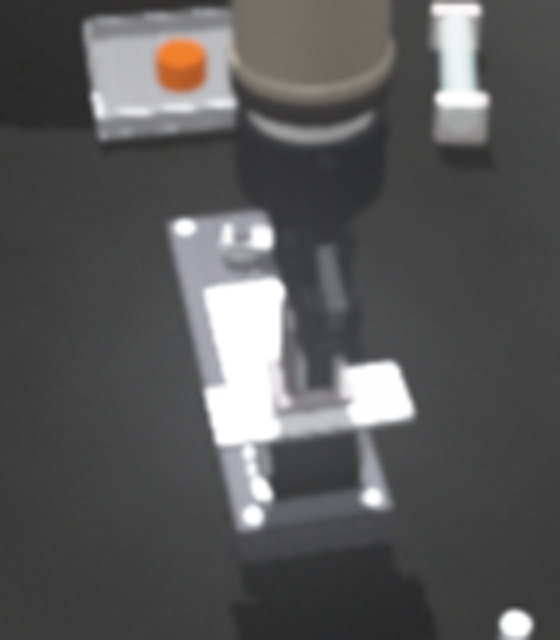

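```bash
python3 - <<'E'
from h import *
plan([0.4436,-0.3669,0.2100],np.radians(-79.55))
E
```

```text
now [ 0.5608 -0.1182  0.1221] yaw -82.07 t 26.65 -> shift [-88.2 230.4 150. ] turn [-0.044  -0.0046 -0.0018]
```

Request:
apply_moves --pt "15 -15 0 0 0 0 0" --pt "15 -40 0 0 0 0 0" --pt "15 -70 0 0 0 0 0" --pt "15 -88 20 13 -0.01 -0.001 0" --pt "15 -88 55 36 -0.02 -0.002 -0.001" --pt "15 -88 95 62 -0.03 -0.003 -0.002" --pt "15 -88 135 88 -0.044 -0.0046 -0.002" --pt "15 -88 175 114 -0.044 -0.0046 -0.002" --pt "15 -88 205 134 -0.044 -0.0046 -0.002" --pt "15 -88 222 145 -0.044 -0.0046 -0.002" --pt "15 -88 230.4 150 -0.044 -0.0046 -0.002" --pt "15 -88 230.4 150 -0.044 -0.0046 -0.002" --pt "15 -88 230.4 150 -0.044 -0.0046 -0.002" --pt "15 -88 230.4 150 -0.044 -0.0046 -0.002"

```text
clock: 28.05
tcp_pos: [0.443, -0.3644, 0.2081]
orientation: [2.12, 0.201, -2.131]
contact_force: [1.0, -0.6, -4.0]
grip_width: 0.0291
```

```bash
python3 - <<'E'
from h import *
import pickle
o,Rt=state(); print(o["contact_force"],o["moment"],o["grip_width"],o["tcp_pos"],o["joints"])
f=grab_frame("wrist"); save(f,"w15",1.5); pickle.dump((f,o),open("w15.pkl","wb"))
f=grab_frame("side"); cv2.imwrite("pics/s15.png",cv2.resize(cv2.cvtColor(f["pixels"],cv2.COLOR_RGB2BGR)[200:384,110:280],None,fx=3,fy=3,interpolation=cv2.INTER_CUBIC))
cv2.imwrite("pics/s15b.png",cv2.resize(cv2.cvtColor(f["pixels"],cv2.COLOR_RGB2BGR)[170:280,190:290],None,fx=6,fy=5,interpolation=cv2.INTER_CUBIC))
plan([0.4436,-0.3669,0.11],np.radians(-79.55))
E
```

```text
[ 1.0106 -0.6013 -4.0344] [-0.0554  0.004   0.0181] 0.02914435261017887 [ 0.443  -0.3644  0.2081] [-0.1072  0.4711  0.9252  1.8665 -0.4351  1.0276 -0.3855]
now [ 0.4428 -0.3648  0.2083] yaw -79.39 t 28.15 -> shift [98.3  2.5 -0.9] turn [0.0028 0.0046 0.0028]
```

View pics/w15.png

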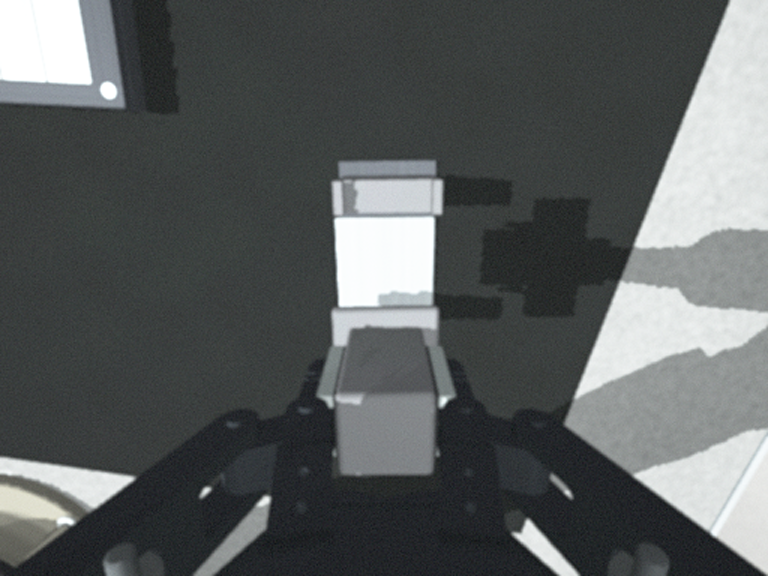

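View pics/s15.png

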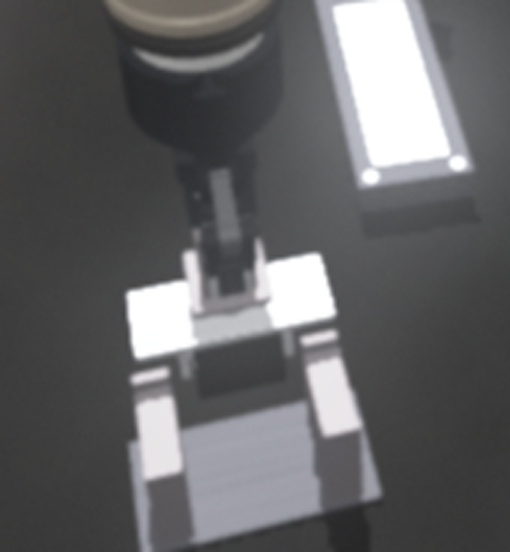

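View pics/s15b.png

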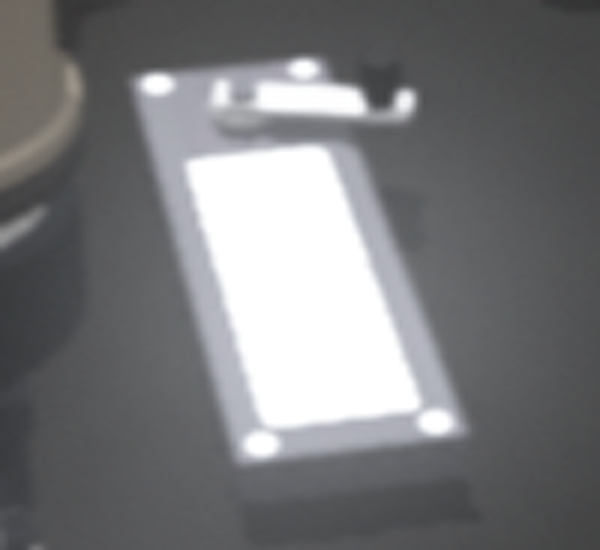

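Request:
apply_moves --pt "15 15 2.5 -0.9 0.003 0.0046 0.0028" --pt "15 35 2.5 -0.9 0.003 0.0046 0.0028" --pt "15 55 2.5 -0.9 0.003 0.0046 0.0028" --pt "15 75 2.5 -0.9 0.003 0.0046 0.0028" --pt "15 87 2.5 -0.9 0.003 0.0046 0.0028" --pt "15 92 2.5 -0.9 0.003 0.0046 0.0028" --pt "15 95 2.5 -0.9 0.003 0.0046 0.0028" --pt "15 97 2.5 -0.9 0.003 0.0046 0.0028" --pt "15 98 2.5 -0.9 0.003 0.0046 0.0028" --pt "15 98 2.5 -0.9 0.003 0.0046 0.0028" --pt "15 98 2.5 -0.9 0.003 0.0046 0.0028"

```text
clock: 29.25
tcp_pos: [0.4429, -0.3685, 0.1108]
orientation: [2.128, 0.191, -2.126]
contact_force: [0.2, -0.8, -2.9]
grip_width: 0.0291
```

```bash
python3 - <<'E'
from h import *
o,Rt=state(); print(o["contact_force"],o["moment"],o["grip_width"],o["tcp_pos"],o["joints"])
f=grab_frame("side"); cv2.imwrite("pics/s16.png",cv2.resize(cv2.cvtColor(f["pixels"],cv2.COLOR_RGB2BGR)[255:384,110:280],None,fx=4,fy=4,interpolation=cv2.INTER_CUBIC))
plan([0.4436,-0.3669,0.1096],np.radians(-79.55))
E
```

```text
[ 0.1815 -0.8265 -2.9409] [ 0.014  -0.0157 -0.0063] 0.029126151745454628 [ 0.4429 -0.3685  0.1108] [-0.007   0.5924  0.8096  1.9407 -0.5678  0.8502 -0.2838]
now [ 0.4428 -0.3685  0.1108] yaw -79.7 t 29.3 -> shift [ 1.2 -1.4 -1. ] turn [-0.0027 -0.0005 -0.001 ]
```

View pics/s16.png

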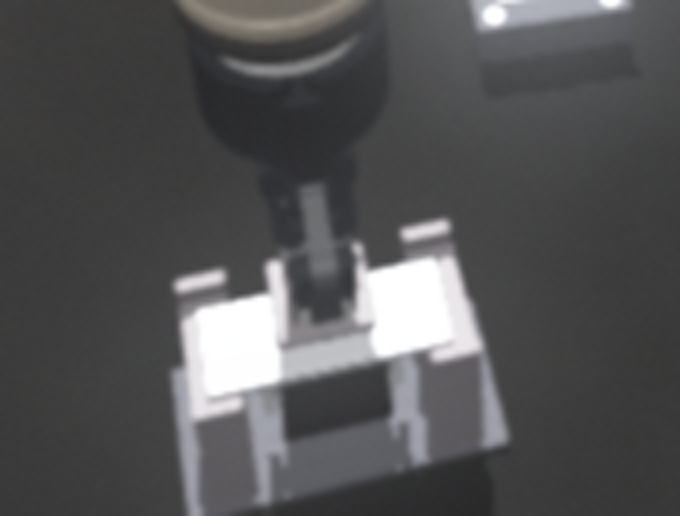

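Request:
apply_moves --pt "15 0.5 -1.4 -0.8 -0.003 0 0" --pt "15 1.2 -1.4 -0.8 -0.003 0 0" --pt "15 1.2 -1.4 -0.8 -0.003 0 0" --pt "50 1.2 -1.4 -0.8 -0.003 0 0" --pt "80 1.2 -1.4 -0.8 -0.003 0 0" --pt "80 1.2 -1.4 -0.8 -0.003 0 0" --pt "80 1.2 -1.4 -0.8 -0.003 0 0" --pt "80 1.2 -1.4 -0.8 -0.003 0 0" --pt "80 1.2 -1.4 -0.8 -0.003 0 0"

```text
clock: 30.2
tcp_pos: [0.4432, -0.3669, 0.1092]
orientation: [2.125, 0.194, -2.125]
contact_force: [0.3, -0.7, 0.0]
grip_width: 0.0802
```

```bash
python3 - <<'E'
from h import *
o,Rt=state(); print(o["contact_force"],o["grip_width"],o["tcp_pos"])
f=grab_frame("wrist"); save(f,"w17",1.5)
E
```

```text
[ 0.3391 -0.6928  0.0192] 0.08017838184440515 [ 0.4432 -0.3669  0.1092]
```

View pics/w17.png

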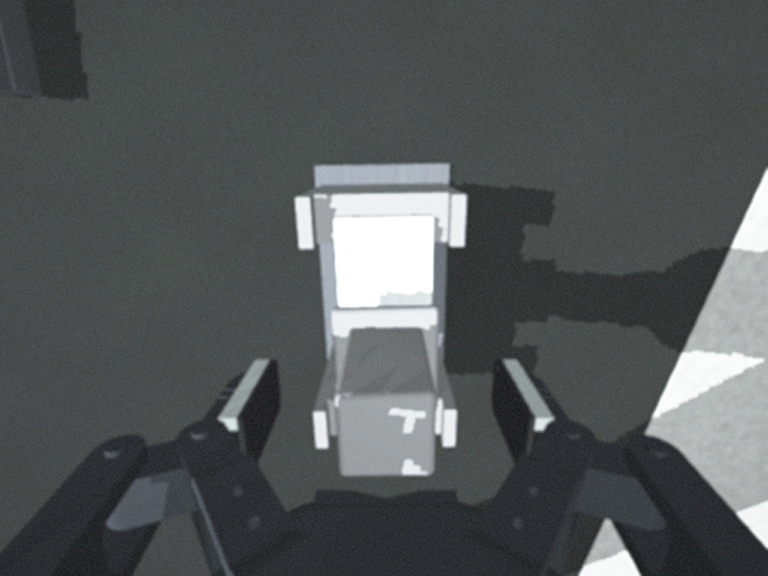

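Request:
apply_moves --pt "80 -20 0 0 0 0 0" --pt "80 -50 0 0 0 0 0" --pt "80 -90 0 0 0 0 0" --pt "80 -120 0 0 0 0 0" --pt "80 -120 0 0 0 0 0"

```text
clock: 30.75
tcp_pos: [0.4448, -0.3688, 0.2333]
orientation: [2.13, 0.189, -2.117]
contact_force: [0.4, -1.0, -1.1]
grip_width: 0.0798
```

```bash
python3 - <<'E'
from h import *
plan([0.5885,0.0843,0.21],np.radians(-5))
plan([0.5885,0.0843,0.21],np.radians(77.8))
f=grab_frame("side"); cv2.imwrite("pics/s18.png",cv2.resize(cv2.cvtColor(f["pixels"],cv2.COLOR_RGB2BGR)[200:384,110:280],None,fx=3,fy=3,interpolation=cv2.INTER_CUBIC))
E
```

```text
now [ 0.4448 -0.3688  0.2333] yaw -79.55 t 30.75 -> shift [  22.3 -419.6 -223.4] turn [-1.3011 -0.0011 -0.0081]
now [ 0.4448 -0.3688  0.2333] yaw -79.55 t 30.75 -> shift [  22.3 -419.6 -223.4] turn [-2.7462  0.0059 -0.0089]
```

View pics/s18.png

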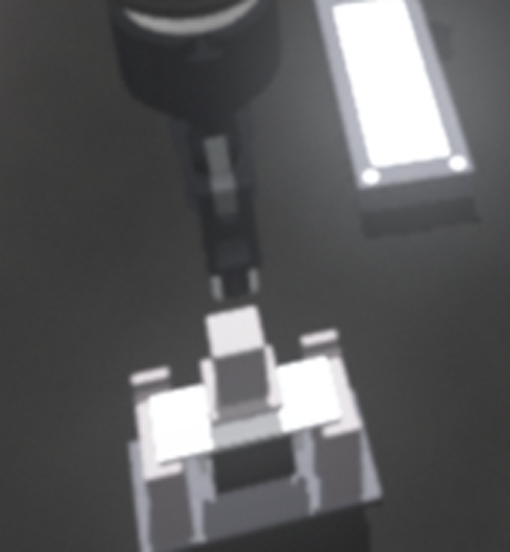

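Request:
apply_moves --pt "60 10 -21 -11 -0.14 0 0" --pt "60 22 -42 -22 -0.28 0 -0.001" --pt "60 22 -63 -33 -0.42 0 -0.002" --pt "60 22 -85 -45 -0.56 0 -0.003" --pt "60 22 -110 -58 -0.7 0 -0.004" --pt "60 22 -135 -72 -0.84 0 -0.005" --pt "60 22 -160 -85 -0.98 0 -0.006" --pt "60 22 -185 -98 -1.12 0 -0.007" --pt "60 22 -210 -112 -1.26 0 -0.008" --pt "60 22 -235 -125 -1.4 0 -0.008" --pt "60 22 -260 -138 -1.54 0 -0.008" --pt "60 22 -285 -152 -1.68 0 -0.008" --pt "60 22 -310 -165 -1.82 0.001 -0.008" --pt "60 22 -335 -178 -1.96 0.002 -0.008" --pt "60 22 -360 -192 -2.1 0.003 -0.008" --pt "60 22 -380 -202 -2.24 0.004 -0.009" --pt "60 22 -400 -213 -2.38 0.005 -0.009" --pt "60 22 -415 -221 -2.52 0.006 -0.009" --pt "60 22 -420 -223 -2.66 0.006 -0.009" --pt "60 22 -420 -223 -2.746 0.006 -0.009"

```text
clock: 32.8
tcp_pos: [0.5852, 0.0885, 0.2052]
orientation: [0.164, 1.574, -0.159]
contact_force: [-0.2, -0.4, 0.5]
grip_width: 0.0597
```

```bash
python3 - <<'E'
from h import *
import pickle
o,Rt=state(); print(o["contact_force"],o["tcp_pos"],o["qvel"],o["joints"])
f=grab_frame("wrist"); save(f,"w19",1.5); c=cam(f,o); pickle.dump((f,o),open("w19.pkl","wb"))
for k in pinpoint("clamp_post","wrist")[:2]: print(k["confidence"],px(k["point"])*1.5,atz(c,px(k["point"]),.074))
plan([0.5885,0.0843,0.21],np.radians(77.8))
E
```

```text
[-0.2371 -0.4153  0.4921] [0.5852 0.0885 0.2052] [ 0.1421 -0.0148 -0.1542 -0.0009  0.0822  0.0026  0.7468] [-0.4157  0.3741  0.2104  1.793  -0.0984  0.9923  1.2007]
0.7 [383.0784 279.5904] [0.5883 0.0859 0.074 ]
now [0.5852 0.087  0.2054] yaw 77.88 t 32.9 -> shift [-4.6 -1.9  3.7] turn [ 0.0014 -0.0095 -0.0017]
```

View pics/w19.png

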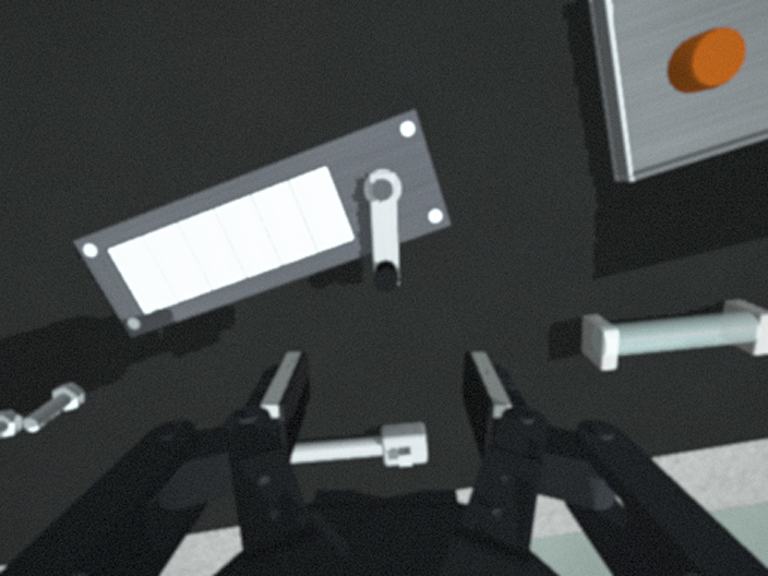

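```bash
python3 - <<'E'
from h import *
plan([0.589,0.0848,0.13],np.radians(77.8))
E
```

```text
now [0.5852 0.087  0.2054] yaw 77.88 t 32.9 -> shift [75.3 -1.5  4.9] turn [ 0.0014 -0.0095 -0.0017]
```

Request:
apply_moves --pt "50 25 -1.5 4.9 0.001 -0.0095 -0.0017" --pt "50 50 -1.5 4.9 0.001 -0.0095 -0.0017" --pt "50 75 -1.5 4.9 0.001 -0.0095 -0.0017" --pt "50 75 -1.5 4.9 0.001 -0.0095 -0.0017" --pt "50 75 -1.5 4.9 0.001 -0.0095 -0.0017" --pt "50 75 -1.5 4.9 0.001 -0.0095 -0.0017"

```text
clock: 33.5
tcp_pos: [0.591, 0.0845, 0.1331]
orientation: [0.169, 1.56, -0.168]
contact_force: [-1.0, 1.0, -0.2]
grip_width: 0.05
```

```bash
python3 - <<'E'
from h import *
import pickle
o,Rt=state(); print(o["contact_force"],o["tcp_pos"])
f=grab_frame("wrist"); save(f,"w20",1.5); c=cam(f,o); pickle.dump((f,o),open("w20.pkl","wb"))
for k in pinpoint("clamp_post","wrist")[:2]: print(k["confidence"],px(k["point"])*1.5,atz(c,px(k["point"]),.074))
plan([0.5885,0.0843,0.052],np.radians(77.8))
E
```

```text
[-0.9723  0.9595 -0.1938] [0.591  0.0845 0.1331]
0.61 [387.9168 305.2224] [0.5883 0.0861 0.074 ]
now [0.5911 0.0847 0.1333] yaw 77.72 t 33.6 -> shift [81.3 -1.  -2.8] turn [-0.0015  0.0047 -0.0017]
```

View pics/w20.png

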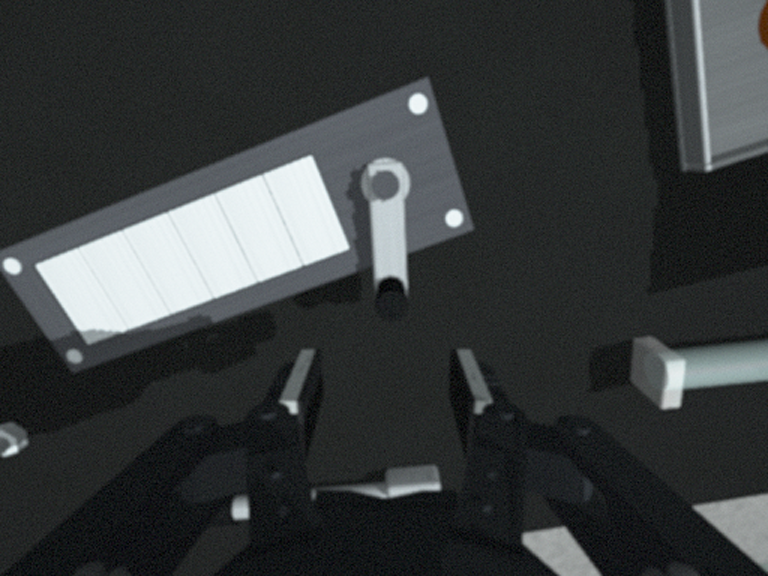

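Request:
apply_moves --pt "46 25 -0.4 -2.6 0 0.004 -0.0017" --pt "46 50 -0.4 -2.6 0 0.004 -0.0017" --pt "46 70 -0.4 -2.6 0 0.004 -0.0017" --pt "46 80 -0.4 -2.6 0 0.004 -0.0017" --pt "46 80 -0.4 -2.6 0 0.004 -0.0017" --pt "26 80 -0.4 -2.6 0 0.004 -0.0017" --pt "26 80 -0.4 -2.6 0 0.004 -0.0017" --pt "26 80 -0.4 -2.6 0 0.004 -0.0017" --pt "26 80 -0.4 -2.6 0 0.004 -0.0017" --force 20

```text
clock: 34.5
tcp_pos: [0.5882, 0.0848, 0.0527]
orientation: [0.168, 1.565, -0.168]
contact_force: [0.1, -0.2, -0.2]
grip_width: 0.0258
```

```bash
python3 - <<'E'
from h import *
o,Rt=state(); print(o["contact_force"],o["tcp_pos"],o["grip_width"],o["joints"])
f=grab_frame("wrist"); save(f,"w21",1.5)
th=7.97; base=np.array([.5296,.0972]); s0=o["tcp_pos"]
yaw0=np.arctan2(Rt[1,1],Rt[0,1])
for a in range(20,96,5):
    ph=np.radians(th-a); p=base+.0615*np.array([np.cos(ph),np.sin(ph)])
    s=Rt.T@(np.array([*p,.0535])-o["tcp_pos"])*1000; rv=R.from_matrix(Rt.T@down(ph+np.pi/2)).as_rotvec()
    print(a,s.round(1),rv.round(4))
E
```

```text
[ 0.1199 -0.2071 -0.1578] [0.5882 0.0848 0.0527] 0.025843040272421382 [-0.3788  0.5725  0.1725  1.8955 -0.1468  0.6861  1.2375]
20 [-0.8 -0.1  1.6] [-0.0039 -0.0003  0.0005]
25 [-0.8 -5.4  1.4] [ 0.0834 -0.0003  0.0005]
30 [ -0.8 -10.8   0.7] [ 0.1706 -0.0002  0.0005]
35 [ -0.8 -16.   -0.4] [ 0.2579 -0.0002  0.0005]
40 [ -0.8 -21.1  -2. ] [ 0.3452 -0.0002  0.0005]
45 [ -0.8 -26.1  -4.1] [ 0.4324 -0.0002  0.0005]
50 [ -0.8 -30.9  -6.5] [ 0.5197 -0.0001  0.0006]
55 [ -0.8 -35.4  -9.4] [ 0.607  -0.0001  0.0006]
60 [ -0.8 -39.7 -12.6] [ 0.6942 -0.0001  0.0006]
65 [ -0.8 -43.6 -16.2] [ 0.7815 -0.0001  0.0006]
70 [ -0.8 -47.3 -20.2] [ 0.8688 -0.      0.0006]
75 [ -0.8 -50.6 -24.4] [ 0.956  -0.      0.0006]
80 [ -0.8 -53.5 -28.9] [1.0433 0.     0.0006]
85 [ -0.8 -56.  -33.7] [1.1306 0.     0.0006]
90 [ -0.8 -58.  -38.6] [1.2178 0.0001 0.0006]
95 [ -0.8 -59.7 -43.8] [1.3051 0.0001 0.0006]
```

View pics/w21.png

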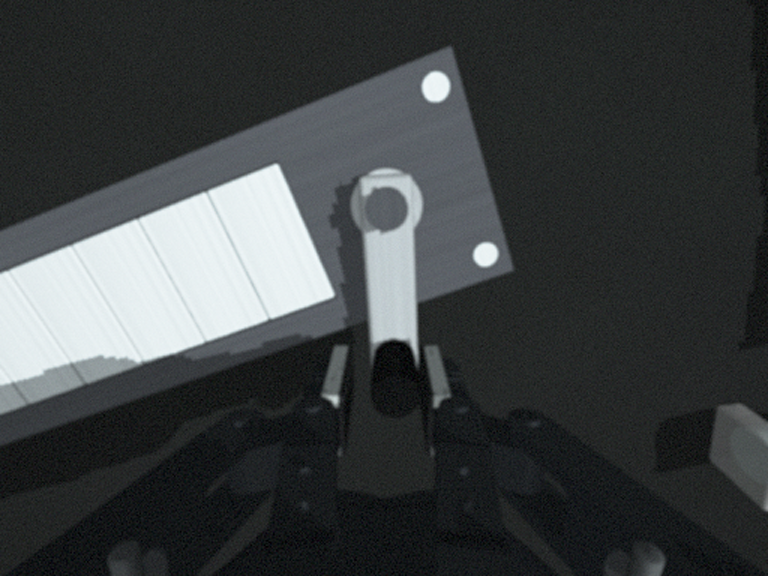

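Request:
apply_moves --pt "26 -0.5 -5.4 1.0 0.083 0 0" --pt "26 -0.5 -10.8 0.7 0.171 0 0" --pt "26 -0.5 -16 -0.4 0.258 0 0" --pt "26 -0.5 -21.1 -2 0.345 0 0" --pt "26 -0.5 -26.1 -4.1 0.432 0 0" --pt "26 -0.5 -30.9 -6.5 0.52 0 0" --pt "26 -0.5 -35.4 -9.4 0.607 0 0" --pt "26 -0.5 -39.7 -12.6 0.694 0 0" --pt "26 -0.5 -43.6 -16.2 0.78 0 0" --pt "26 -0.5 -47.3 -20.2 0.869 0 0" --pt "26 -0.5 -50.6 -24.4 0.956 0 0" --pt "26 -0.5 -53.5 -28.9 1.043 0 0" --pt "26 -0.5 -56 -33.7 1.13 0 0" --pt "26 -0.5 -56 -33.7 1.13 0 0"

```text
clock: 35.95
tcp_pos: [0.5427, 0.0372, 0.0527]
orientation: [1.04, 1.308, -1.042]
contact_force: [0.5, -0.4, 0.2]
grip_width: 0.0259
```

```bash
python3 - <<'E'
from h import *
o,Rt=state(); print(o["contact_force"],o["tcp_pos"],o["grip_width"],o["joints"])
f=grab_frame("wrist"); save(f,"w22",1.5)
th=7.97; base=np.array([.5296,.0972])
for a in (85,90,92,94,96):
    ph=np.radians(th-a); p=base+.0615*np.array([np.cos(ph),np.sin(ph)])
    s=Rt.T@(np.array([*p,.0535])-o["tcp_pos"])*1000; rv=R.from_matrix(Rt.T@down(ph+np.pi/2)).as_rotvec()
    print(a,s.round(1),rv.round(4))
E
```

```text
[ 0.4846 -0.3818  0.2398] [0.5427 0.0372 0.0527] 0.025889849971875115 [-0.5493  0.5521  0.4731  2.0302 -0.404   0.6514  0.416 ]
85 [-0.8  0.7  0.1] [-0.0001  0.0005  0.0017]
90 [-0.8 -4.7 -0.2] [0.0872 0.0006 0.0016]
92 [-0.8 -6.8 -0.4] [0.1221 0.0006 0.0016]
94 [-0.7 -8.9 -0.7] [0.157  0.0006 0.0016]
96 [ -0.7 -11.   -1.1] [0.1919 0.0006 0.0016]
```

View pics/w22.png

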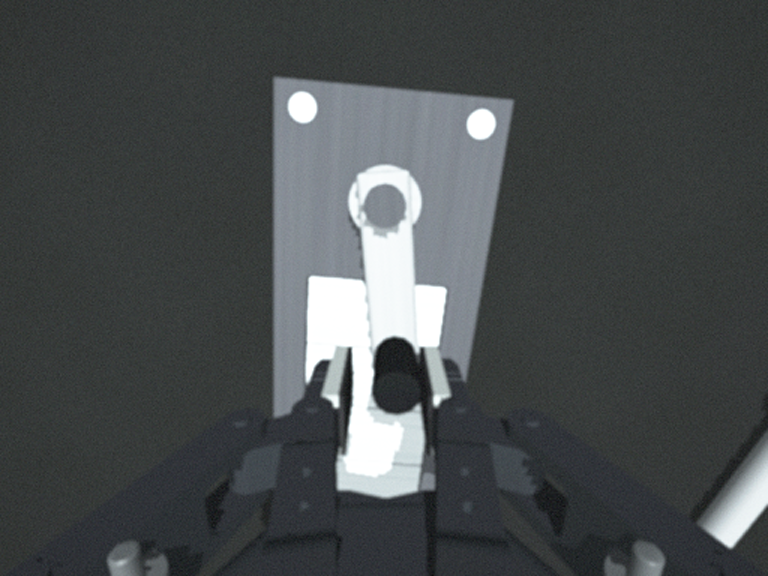

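Request:
apply_moves --pt "26 -0.3 -2 0 0.04 0 0" --pt "26 -0.3 -4 -0.1 0.087 0 0" --pt "26 -0.3 -5.5 -0.2 0.087 0 0" --pt "26 -0.3 -7 -0.2 0.087 0 0" --pt "26 -0.3 -8 -0.2 0.087 0 0" --pt "26 -0.3 -8 -0.2 0.087 0 0"

```text
clock: 36.6
tcp_pos: [0.5352, 0.0353, 0.053]
orientation: [1.104, 1.273, -1.106]
contact_force: [1.0, -0.7, 0.2]
grip_width: 0.026
```

Request:
apply_moves --pt "26 0 -1 0 0 0 0" --pt "26 0 -2 0 0 0 0" --pt "26 0 -2 0 0 0 0"

```text
clock: 36.9
tcp_pos: [0.5329, 0.0352, 0.0529]
orientation: [1.104, 1.273, -1.107]
contact_force: [1.2, -1.3, 1.1]
grip_width: 0.0258
```

```bash
python3 - <<'E'
from h import *
o,Rt=state(); print(o["contact_force"],o["tcp_pos"])
f=grab_frame("wrist"); save(f,"w23",1.5)
E
```

```text
[ 1.1554 -1.3032  1.1358] [0.5329 0.0352 0.0529]
```

View pics/w23.png

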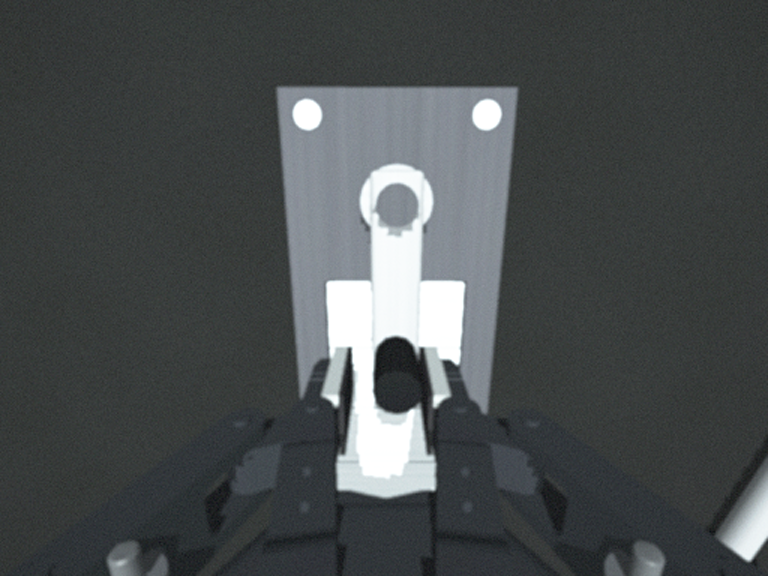

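Request:
apply_moves --pt "26 0 -1 0 0 0 0" --pt "26 0 -2 0 0 0 0" --pt "26 0 -2 0 0 0 0"

```text
clock: 37.25
tcp_pos: [0.5327, 0.0353, 0.0531]
orientation: [1.105, 1.27, -1.104]
contact_force: [6.0, -0.7, -4.5]
grip_width: 0.0262
```

Request:
apply_moves --pt "26 0 2 0 0 0 0" --pt "26 0 4 0 0 0 0" --pt "44 0 4.5 0 0 0 0" --pt "44 0 4.5 0 0 0 0" --pt "44 0 4.5 0 0 0 0" --pt "44 -20 4.5 0 0 0 0" --pt "44 -50 4.5 0 0 0 0" --pt "44 -100 4.5 0 0 0 0" --pt "44 -150 4.5 0 0 0 0" --pt "44 -180 4.5 0 0 0 0" --pt "44 -200 4.5 -40 0 0 0" --pt "44 -200 4.5 -80 0 0 0" --pt "44 -200 4.5 -100 0 0 0" --pt "44 -200 4.5 -100 0 0 0" --pt "44 -200 4.5 -100 0 0 0"

```text
clock: 38.75
tcp_pos: [0.5216, 0.1344, 0.2526]
orientation: [1.103, 1.273, -1.107]
contact_force: [-0.4, -0.4, -0.5]
grip_width: 0.0441
```

```bash
python3 - <<'E'
from h import *
import pickle
o,Rt=state(); print(o["contact_force"],o["tcp_pos"],o["clock"])
f=grab_frame("wrist"); save(f,"w24",1.5); c=cam(f,o); pickle.dump((f,o),open("w24.pkl","wb"))
for l,z in dict(clamp_base=.03,clamp_post=.074).items():
  for k in pinpoint(l,"wrist")[:2]: print(l,k["confidence"],px(k["point"])*1.5,atz(c,px(k["point"]),z))
f=grab_frame("side"); save(f,"s24",1.5)
f=grab_frame("scene"); save(f,"sc24",1.5)
E
```

```text
[-0.4261 -0.4362 -0.4685] [0.5216 0.1344 0.2526] 38.75
clamp_base 0.83 [389.9904 286.7904] [0.5314 0.0946 0.03  ]
clamp_base 0.62 [633.1392  55.0656] [0.6968 0.3162 0.03  ]
clamp_post 0.68 [382.9248 362.0736] [0.5329 0.0376 0.074 ]
```

View pics/w24.png

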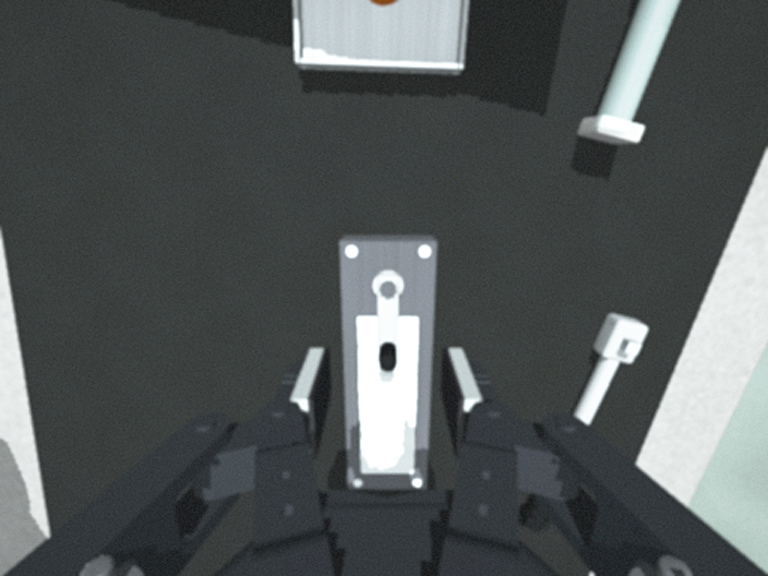

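View pics/s24.png

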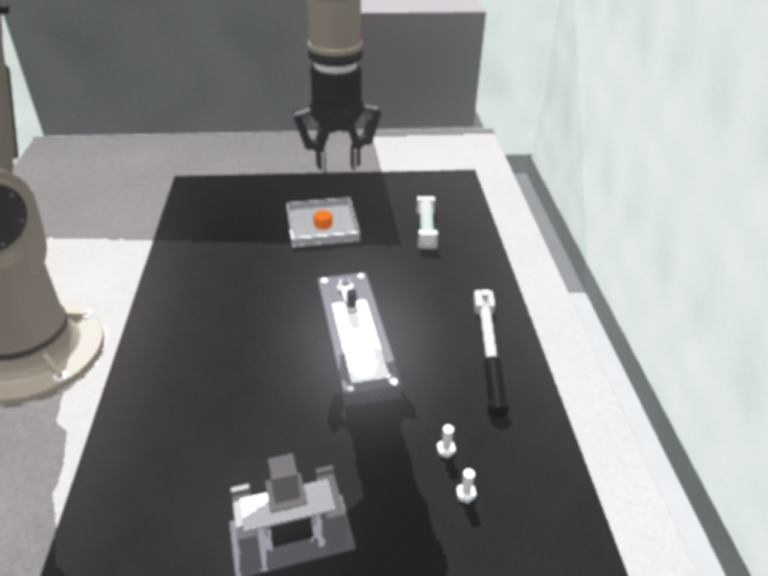

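View pics/sc24.png

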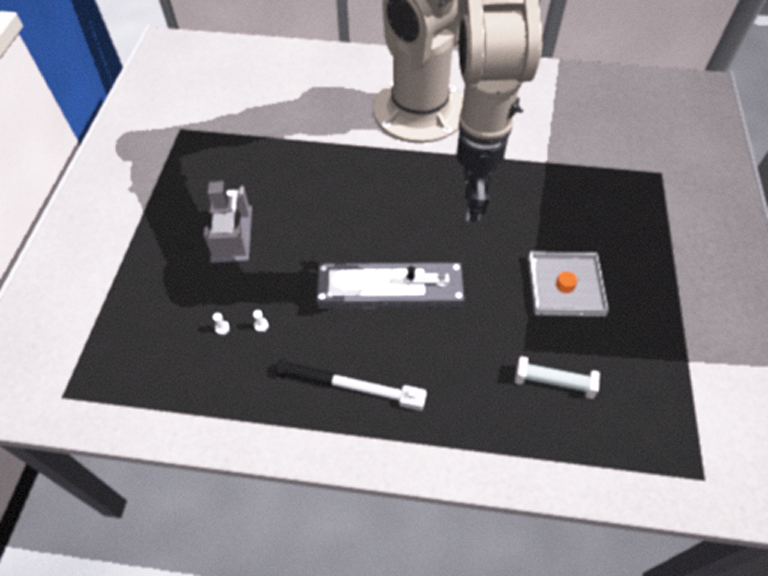

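```bash
python3 - <<'E'
from h import *
import pickle
th=np.radians(7.97);Rm=np.array([[np.cos(th),-np.sin(th)],[np.sin(th),np.cos(th)]])
f,o=pickle.load(open("w20.pkl","rb")); c=cam(f,o)
a=cv2.resize(cv2.cvtColor(f["pixels"],cv2.COLOR_RGB2BGR)[90:250,0:310],None,fx=2.5,fy=2.5,interpolation=cv2.INTER_CUBIC); cv2.imwrite("pics/w20c.png",a)
for u in [(36,265),(313,155),(349,248),(85,345)]:
    for z in (.03,.035): print(u,z,(Rm.T@(atz(c,(np.array(u)+.5)/1.5-.5,z)[:2]-[.5477,-.0325])*1000).round(1))
f,o=pickle.load(open("w24.pkl","rb")); c=cam(f,o)
p=atz(c,(np.array((388,352))+.5)/1.5-.5,.074)[:2]; q=Rm.T@(p-[.5477,-.0325]); print("post fixture",q,"angle",np.degrees(np.arctan2(.131-q[1],q[0])))
E
```

```text
(36, 265) 0.03 [-30.3 -92.8]
(36, 265) 0.035 [-30.  -88.1]
(313, 155) 0.03 [-30.1  97.6]
(313, 155) 0.035 [-29.8  98.4]
(349, 248) 0.03 [28.2 96.6]
(349, 248) 0.035 [27.3 97.4]
(85, 345) 0.03 [ 28.4 -95.8]
(85, 345) 0.035 [ 27.4 -91. ]
post fixture [-0.0007  0.0818] angle 90.77813897290342
```

View pics/w20c.png

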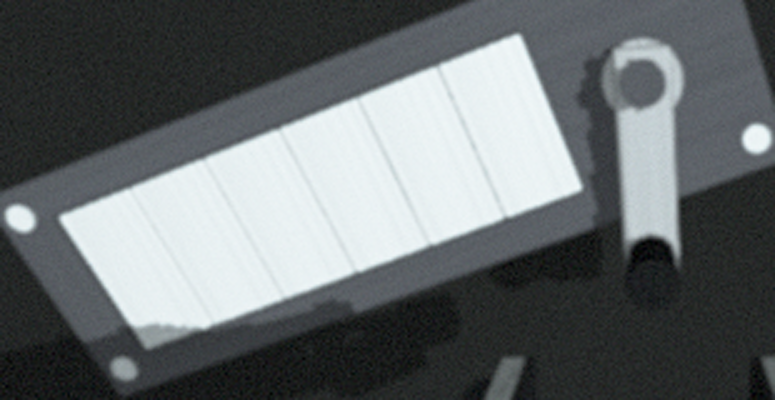

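```bash
python3 - <<'E'
from bench import r
print(r.get_obs()["clock"]); print(r.hand_in())
E
```

```text
39.0
the job is handed in; nothing more can be done
None
```

I did the whole job in the order you gave and handed it in at 39.0 s. Nothing was dropped or knocked, and the arm ended clear of everything.

- **Cap:** it lies near the middle of the tray. Closing the gripper on it pushed it down on the strip with about 8 N, so section 4 or 5 may have sunk a little before rolling. The gripper itself stayed about 7 mm above the strip.
- **Rolling:** I rolled from fixture y +80 mm to −87 mm. The wheel pressed with about 15–16 N, with the spring at about 7 mm, judged from force and height; I cannot read the spring directly. At the edge of section 3 the wrist read about 6 N sideways for a moment, then it rolled on normally.
- **Strip:** in the pictures afterwards all six sections look flush, with straight edges and only the seams showing. Three of the four strip corners fit the flush height (30 mm) within about 2 mm. The fourth is 3 mm off, but raising it to 35 mm would fit worse.
- **Roller:** it stands upright in its cradle as before, and I let go of it.
- **Clamp:** it stood about 20° closed at the start. I swung it until it stopped moving, with the push rising to 6 N. The last picture puts it at about 91°, in line with the strip. That picture also put the post 13 mm nearer the pivot than it should be, so I trust its direction but not its distance.
- **Other things:** the wrench, both bolts and the glass cell look unmoved in the last pictures.

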